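# Set a mortar bar under the penetration tester's tip and strap it down

### The arm

A 6-joint arm with a two-finger parallel gripper is mounted at the origin on the work surface. World frame = base frame: x ahead of the robot, y to its left, z up, the work surface at z = 0. Lengths are in mm, angles in rad, forces in N, time in s.
With the tool pointing down it reaches from about 350 to 975 mm from the base axis. Payload 7.1 kg.
Tool frame: the origin (TCP) lies at the very end of the fingers, on their centre line; the grasp point (between the pads) lies 19 mm behind it; z points along the fingers, y is the line along which they close (so a half turn about z gives the same grasp; the last joint's range is limited). The gripper opens to 88 mm and grips with 3 to 60 N. Pads are 20 mm wide; open, the fingers measure 115 mm over their backs; the gripper's body (75 mm by 178 mm) begins 61 mm behind the grasp point.
Start: joints at [-1.333, 0.423, 1.63, -0, 1.089, -0.019], TCP at [158.761, -604.483, 201.375] pointing down, gripper open.
Joint ranges: [-3, 3], [-0.9, 2.11], [0.09, 2.58], [-1.31, 4.45], [0.11, 2.69], [-2.54, 2.54]. Speed limits (rad/s): [2.39, 2.39, 3.01, 3.14, 3.14, 3.14].

### API

Orientations are given as a rotation vector (axis times angle).
In Python, from workcell import ctrl, optics gives the robot as it stands.
- The arm moves only by the shell command python3 -m jog 'ROWS'. ROWS is JSON, a list of rows, each a list of 7 numbers: the shift along the tool's x, y, z in units of 40 mm (1.0 is 40 mm), then the turn, a rotation vector about the tool's x, y, z in units of 6 degrees (1.0 is 6 degrees), then the opening, from 0 (shut) to 1 (fully open). A call has 1 to 20 rows; each row shifts and turns the commanded pose from where the row before left it, along the tool's axes as they then stand; what a row does not reach is not made up. A row lasts 1/10 s, in which the tool goes at most 50 mm and 8.59 degrees, less where a joint would pass 70% of its speed; a pose out of reach is approached as far as the arm can. A call is refused whole if a number of a shift passes 1 or a number of a turn 1, either way. A call with a gripper value outside its range is refused whole. The fingers move at their own pace and stop on an object; the grip force is fixed at half the most. Time passes only in rows, so rows that do not move let the fingers close. It gives the time, the measured TCP pose, the force, the opening and the grip force at its end, in the units of the state.
- ctrl.get_obs(): the state, without advancing time (a new reading comes with each control period).
- optics.get_image(name): name is "side" or "top" or "wrist"; returns the picture (400x640x3 uint8, red, green, blue); there is no depth.
- optics.camera_model(name): a dict with "fov_y" (degrees; the focal length in pixels is half the picture's height over the tangent of half this angle, whatever the lens; pixels are square), "cx", "cy" (the principal point, pixels), "view" (4x4, takes a point from world to camera coordinates); the wrist camera has in their place "hand_eye" (4x4, takes a point from camera to tool coordinates, whose origin is the TCP and whose axes are the flange's). Camera axes: x right, y up, looking along -z (the intrinsics and any distortion apply to the point x, -y, -z); pixel columns grow to the right and rows downward; lengths in mm; the calibration is good to about 2 mm. A picture is of the moment at which its call begins: read the wrist's pose just before it. camera_model takes no time and is no camera call.
- ctrl.close_job(): hands the job in; it is judged then, once.
Trained networks look in the newest picture that a camera, given by its name, has taken for a name from the list of things; names that differ only in an ending like _2 or _b are one class to them, and where a whole thing is asked for, a point or a joint stands for the part that bears it (a point fixed in the world has none). Each returns a list of dicts, best first, with "conf" (0 to 1); they miss things now and then, are a little off and sometimes report something else, mostly with a low value. They report only what shows in the picture. A call takes as long as a camera call.
- optics.masks_of(target, camera): "pixels" (400x640 bool, what is visible of it) and "extent" ([centre column, centre row, width, height] in pixels, round what is visible of it).
The state is a dict: "t": time; "qpos": joint angles; "qvel": joint speeds; "joint_torque": joint torques, N m; "ee_pos": TCP position; "orientation": TCP orientation; "ft_force": force on the tool from outside, world axes, zero at the start; "moment": the same for the moment, N m; "width": finger opening in mm; "grasp_force": force on a finger pad.
Only numpy, scipy, OpenCV 4.12 (cv2) and the standard library are available. Lean on these libraries where they do the work, as an engineer would, in place of code of your own. Each camera call takes 0.05 s, during which the arm holds its last target. There are 200 camera calls.

### The job

Slide the mortar bar along the tester's bed, without lifting it, until the middle of its red ring is straight under the pointed tip and the bar lies square with the bed; then swing the hinged hold-down strap over it until the strap rests in its catch. Do not bump the pointed indenter, and leave the spare bar, bottles and cup where they are.

Things in the scene. Friction and masses are not known exactly. Their poses are not given: they have to be found in the camera images.
- tester: Fixed bench penetration tester, a C-frame. Origin: bench level (z = 0), straight under its tip. x axis from the operator (robot) side to the back, y to its left, z up; all mm below in this frame. Grey column: x -45 to 65, y 110 to 190, 350 high. Base round the bed: y -105 to 195, not above the bed.
- bed (a point): Middle of the operator-side edge of the flat steel bed the bar slides on: tester x = -180, y = -10, z = 20 mm. The bed reaches x = +110, y = -95 to +75 mm; only the two strap posts stand on it.
- head_front (a point): Middle of the lower front edge of the white head that overhangs the bed: tester x = -70, y = 67, z = 190 mm. The head reaches x = +60 (display at the front: to -75), y = -55 to 190, and 304 mm above the bench, so a hand over the bar or strap must lean back toward the robot.
- tip (a point): The lower point of the indenter: at x = 0, y = 0 in the tester's frame, 72 mm above the bench, 12 mm above the top of a bar lying on the bed.
- indenter: Steel indenter fixed rigidly under the head, 24 mm diameter, with a 20 mm cone; origin at its point (the tip). A bump of more than 1 N counts.
- bar: The loose cement mortar bar with the red ring, 160 x 40 x 40 mm, about 0.56 kg, lying on the bed. Origin: centre of its underside; x axis along its length, away from the robot (near end at x = -80 mm), z up. It starts drawn out toward the robot (ring 28 to 68 mm short of the tip), slightly askew.
- mark (a point): Centre of the red ring (18 mm outside, 11 mm inside) on the bar's top face: x = +20, y = 0, z = +40 mm in the bar's frame, so 100 mm from its near end and 60 mm from its far end. A red line runs from it down both sides of the bar.
- strap (a joint): Angle (rad) of the hinged steel hold-down strap. 0 = closed: level across the bed, rubber pad on the bar, end in the catch. Grows as the free end swings up and over to tester +y: pi/2 upright, 2.15 open stop. Starts open, 1.75 to 2.05. Stiff hinge: stays where left; 2 to 4 N at 115 mm from the pivot moves it. No snap.
- strap_pivot (a point): Strap's hinge axis (parallel to tester x): tester x = -85, y = 75, z = 66 mm. The hinge post there is 36 mm wide in x, y = 67 to 89 mm, up to 79 mm above the bench.
- strap_end (a point): On the strap's upper (outer) face, 160 mm from the pivot, where the red turned-up lift tab (20 mm more) starts. Strap: straight, lies to -y of the pivot when closed, 24 mm wide along tester x, 6 mm thick (3 mm each side of the pivot's plane). Rubber pad 30 mm long, 3 mm thick under it, 60 to 90 mm from the pivot.
- catch (a point): Bottom of the catch, a fork in which the strap's end rests: tester x = -85, y = -70, z = 63 mm. Two brass cheeks, 30 mm apart inside (in x), 16 mm long in y, rise 18 mm above this point on a post 40 mm wide in x.
- spare_bar: A second loose mortar bar, 160 x 40 x 40 mm, without any mark, on the bench to the right. Origin: centre of its underside, x along its length. Leave alone.
- blue_bottle: Blue plastic bottle, 60 mm diameter, 125 mm high. Origin: centre of its underside. Leave alone.
- amber_bottle: Amber glass bottle, 64 mm diameter, 150 mm high. Origin: centre of its underside. Leave alone.
- steel_cup: Open steel cup, 76 mm diameter at the rim, 90 mm high. Origin: centre of its underside. Leave alone.

How it is judged:
By the outcome, as a careful person would: the job done as asked, in the order asked, and still so for the second after the job is handed in, with the robot touching nothing.
It also fails if it takes over 58 s, if anything falls off the work surface, if the arm or the gripper's body presses on something with over 40 N, if the wrist force passes 120 N, or if a joint passes its speed limit or range.

## Working session

There is one attempt and no reset: what is moved stays moved. The work goes in short steps, Python scripts to look and compute and a shell command to move; the robot and the scene stay as the last step left them, time stands still between calls to the robot, and variables do not carry over. Pictures are saved under pics/ and viewed, at most 10 in all, crops included, and the job is handed in when it is done.

```bash
ls; mkdir -p pics; python3 - <<'E'
from workcell import ctrl, optics
import cv2,numpy as np
o=ctrl.get_obs(); print({k:np.round(v,3).tolist() for k,v in o.items()})
ims=[]
for n in("side","top","wrist"):
    im=optics.get_image(n); cv2.imwrite(f"pics/{n}0.png",im[:,:,::-1]); m=optics.camera_model(n); print(n,{k:np.round(v,4).tolist() if not isinstance(v,str) else v for k,v in m.items()})
E
```

```text
pics
{'t': 0.0, 'qpos': [-1.333, 0.424, 1.631, 0.0, 1.089, -0.019], 'qvel': [-0.001, 0.002, 0.002, 0.001, -0.001, -0.001], 'joint_torque': [0.002, -54.462, -27.366, 0.064, 0.023, -0.0], 'ee_pos': [158.619, -603.948, 200.617], 'orientation': [-3.114, -0.402, 0.0], 'ft_force': [-1.055, 0.692, -0.221], 'moment': [0.042, 0.014, 0.033], 'grasp_force': 0.0, 'width': 87.614}
side {'fov_y': 43.5927, 'cx': 323.7288, 'cy': 198.4846, 'view': [[0.9789, -0.2035, -0.0209, -584.2546], [0.1545, 0.6684, 0.7276, -105.2388], [-0.1341, -0.7154, 0.6857, -1213.199], [0.0, 0.0, 0.0, 1.0]]}
top {'fov_y': 53.7597, 'cx': 321.129, 'cy': 202.2743, 'view': [[-0.1475, -0.9891, -0.0022, -53.0278], [0.9686, -0.1449, 0.2022, -613.482], [-0.2003, 0.0277, 0.9793, -817.7969], [0.0, 0.0, 0.0, 1.0]]}
wrist {'fov_y': 67.9933, 'cx': 320.1813, 'cy': 201.5827, 'hand_eye': [[-0.0004, 0.9636, 0.2672, 73.4171], [1.0, -0.0, 0.0016, -0.9432], [0.0016, 0.2672, -0.9636, -183.7514], [0.0, 0.0, 0.0, 1.0]]}
```

View pics/side0.png

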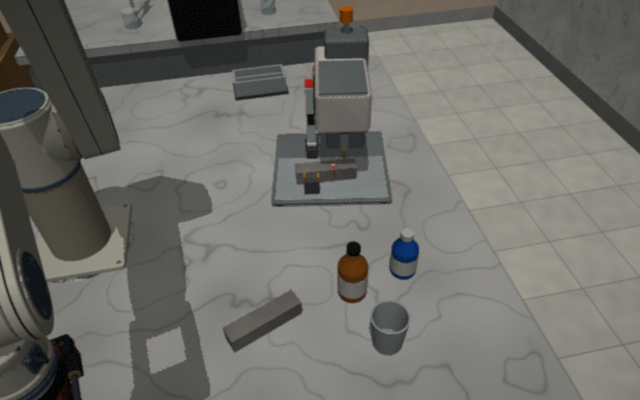

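View pics/top0.png

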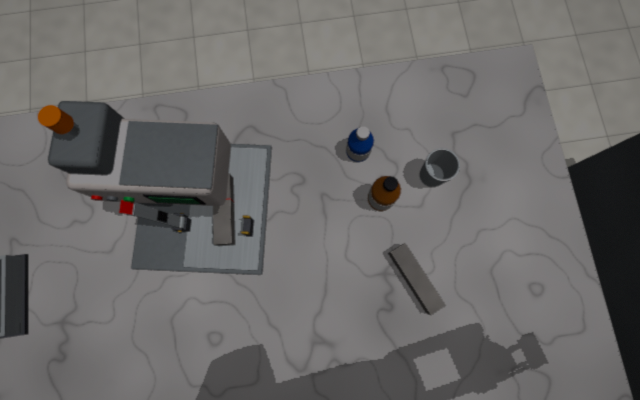

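Side view: the tester sits at about (330,170) with the bar at (325,170), ring at (333,166) and tip near (344,153). Top view: base corners at (272,146), (262,272) and (132,268), bar at (223,215), catch at (246,226), and the open strap at (160,215).

```bash
cat >h.py <<'E'
from workcell import ctrl, optics
import numpy as np, cv2
from scipy.spatial.transform import Rotation as R
from scipy.optimize import least_squares
def cam(n,obs=None):
    m=optics.camera_model(n); f=200/np.tan(np.radians(m["fov_y"])/2)
    if n=="wrist":
        o=obs or ctrl.get_obs(); T=np.eye(4); T[:3,:3]=R.from_rotvec(o["orientation"]).as_matrix(); T[:3,3]=o["ee_pos"]
        V=np.linalg.inv(T@np.array(m["hand_eye"]))
    else: V=np.array(m["view"])
    return f,m["cx"],m["cy"],V
def proj(c,P):
    f,cx,cy,V=c; P=np.atleast_2d(P); p=P@V[:3,:3].T+V[:3,3]
    return np.c_[cx+f*p[:,0]/-p[:,2], cy-f*p[:,1]/-p[:,2]]
def ray(c,uv):
    f,cx,cy,V=c; d=np.array([(uv[0]-cx)/f,-(uv[1]-cy)/f,-1.]); return -V[:3,:3].T@V[:3,3], V[:3,:3].T@d
def atz(c,uv,z):
    o,d=ray(c,uv); return o+d*(z-o[2])/d[2]
def tri(obs): # list of (cam,uv)
    A=np.zeros((3,3));b=np.zeros(3)
    for c,uv in obs:
        o,d=ray(c,uv); d=d/np.linalg.norm(d); M=np.eye(3)-np.outer(d,d); A+=M;b+=M@o
    X=np.linalg.solve(A,b); return X,[np.round(np.linalg.norm(proj(c,X)[0]-uv),1) for c,uv in obs]
def tw(tp,P): # tester->world ; tp=(x,y,yaw)
    P=np.atleast_2d(P).astype(float); c,s=np.cos(tp[2]),np.sin(tp[2])
    return np.c_[tp[0]+c*P[:,0]-s*P[:,1], tp[1]+s*P[:,0]+c*P[:,1], P[:,2]]
def save(n,name,scale=1,box=None):
    im=optics.get_image(n)[:,:,::-1]
    return im
E
python3 - <<'E'
from h import *
t=cam("top");s=cam("side")
for n,uv in [("base a",(272,146)),("b",(262,272)),("c",(132,268))]: print(n,atz(t,uv,20).round())
for n,uv in [("sa",(273,203)),("sb",(390,201)),("sc",(387,134))]: print(n,atz(s,uv,20).round())
for n in("bar","strap","catch","tip","bed","mark"):
    for c in("top","side"):
        for r in optics.masks_of(n,c)[:2]: print(n,c,round(r["conf"],2),np.round(r["extent"],1), [np.round(x,1) for x in np.argwhere(r["pixels"]).mean(0)[::-1]])
E
```

```text
base a [762. -47.  20.]
b [468.  12.  20.]
c [521. 302.  20.]
sa [468.  10.  20.]
sb [758. -49.  20.]
sc [835. 227.  20.]
bar top 0.75 [223.9 212.1  22.7  71.5] [np.float64(224.9), np.float64(218.9)]
bar side 0.94 [326.4 171.5  62.5  27. ] [np.float64(326.7), np.float64(170.3)]
bar side 0.55 [311.1 118.   11.9  65. ] [np.float64(309.8), np.float64(114.1)]
strap top 0.76 [152.1 213.7  67.   24.4] [np.float64(151.3), np.float64(213.8)]
strap side 0.73 [306.9 116.2  10.9  66.1] [np.float64(309.3), np.float64(114.1)]
catch top 0.57 [155.3 188.2 232.7 173.3] [np.float64(166.0), np.float64(183.4)]
catch side 0.88 [331.6 105.5 116.9 204.1] [np.float64(334.9), np.float64(126.1)]
tip top 0.47 [440.6 168.7  43.9  38.4] [np.float64(439.5), np.float64(167.4)]
tip side 0.56 [332.  108.3 124.2 205.3] [np.float64(334.8), np.float64(126.4)]
tip side 0.54 [345.  147.8  11.7  27.2] [np.float64(343.4), np.float64(143.3)]
bed top 0.96 [153.6 189.2 231.2 174.9] [np.float64(166.2), np.float64(183.9)]
bed side 0.98 [332.9 106.3 118.4 206. ] [np.float64(334.9), np.float64(126.3)]
bed side 0.23 [344.6 147.2  10.4  18.6] [np.float64(343.5), np.float64(143.4)]
mark top 0.78 [224.3 207.9  24.4  71.7] [np.float64(225.0), np.float64(218.7)]
mark top 0.37 [385.2 194.5  37.4  37.2] [np.float64(383.9), np.float64(192.8)]
mark side 0.95 [325.4 170.8  59.5  29.9] [np.float64(326.8), np.float64(169.9)]
```

```bash
cat >>h.py <<'E'
TP=(665,81,-.19)
def Rt(yaw,lean,roll=0): # tool rotation; lean back toward robot
    a=lean; M=np.array([[np.cos(a),0,np.sin(a)],[0,-1,0],[np.sin(a),0,-np.cos(a)]])
    return R.from_euler('z',yaw).as_matrix()@R.from_euler('x',roll).as_matrix()@M
def go(tester_xyz,lean_deg,tp=None,dyaw=0,world=False):
    "units to shift (present tool axes), then turn"
    tp=tp or TP; o=ctrl.get_obs(); R0=R.from_rotvec(o["orientation"]).as_matrix()
    W=tw(tp,tester_xyz)[0]; d=R0.T@(W-o["ee_pos"])/40
    G=Rt(tp[2]+dyaw,np.radians(lean_deg)); rv=R.from_matrix(R0.T@G).as_rotvec(degrees=True)/6
    print("world",W.round(1),"shift units",d.round(3),"after-turn axes",(G.T@(W-o["ee_pos"])/40).round(3),"turn units",rv.round(3))
def where(tp=None):
    tp=tp or TP; o=ctrl.get_obs(); p=o["ee_pos"]; c,s=np.cos(tp[2]),np.sin(tp[2]); d=np.array(p)-[tp[0],tp[1],0]
    M=R.from_euler('z',-tp[2]).as_matrix()@R.from_rotvec(o["orientation"]).as_matrix()
    print("t",round(o["t"],2),"tester",np.round([c*d[0]+s*d[1],-s*d[0]+c*d[1],d[2]],1),"lean",np.degrees(np.arctan2(M[0,2],-M[2,2])).round(2),"yaw",np.degrees(np.arctan2(-M[0,1],-M[1,1])).round(2),"roll(y.z)",M[2,1].round(3),"F",np.round(o["ft_force"],1),"w",np.round(o["width"],1),round(o["grasp_force"],1))
E
python3 -c "
from h import *
where(); go((-210,-10,170),35)"
```

```text
t 0.75 tester [-367.7 -768.7  201.4] lean -0.0 yaw -25.6 roll(y.z) -0.0 F [-1.   0.3  0.1] w 87.6 0.0
world [456.9 110.8 170. ] shift units [ 11.751 -15.403   0.785] after-turn axes [  2.779 -18.968   2.904] turn units [-1.303  5.735  4.132]
```

```bash
sed -i 's/arctan2(-M\[0,1\],-M\[1,1\])/arctan2(M[0,1],-M[1,1])/' h.py
python3 -m jog '[[0.59,-0.77,0.02,0,0,0,1],[0.59,-0.77,0.02,0,0,0,1],[0.59,-0.77,0.02,0,0,0,1],[0.59,-0.77,0.02,0,0,0,1],[0.59,-0.77,0.02,0,0,0,1],[0.59,-0.77,0.02,0,0,0,1],[0.59,-0.77,0.02,0,0,0,1],[0.59,-0.77,0.02,0,0,0,1],[0.59,-0.77,0.02,0,0,0,1],[0.59,-0.77,0.02,0,0,0,1],[0.59,-0.77,0.02,0,0,0,1],[0.59,-0.77,0.02,0,0,0,1],[0.59,-0.77,0.02,0,0,0,1],[0.59,-0.77,0.02,0,0,0,1],[0.59,-0.77,0.02,0,0,0,1],[0.59,-0.77,0.02,0,0,0,1],[0.59,-0.77,0.02,0,0,0,1],[0.59,-0.77,0.02,0,0,0,1],[0.59,-0.77,0.02,0,0,0,1],[0.59,-0.77,0.02,0,0,0,1]]' | tail -c 600
python3 -m jog '[[0,0,0,-0.186,0.82,0.59,1],[0,0,0,-0.186,0.82,0.59,1],[0,0,0,-0.186,0.82,0.59,1],[0,0,0,-0.186,0.82,0.59,1],[0,0,0,-0.186,0.82,0.59,1],[0,0,0,-0.186,0.82,0.59,1],[0,0,0,-0.186,0.82,0.59,1],[0,0,0,0,0,0,1],[0,0,0,0,0,0,1]]' | tail -c 600
python3 - <<'E'
from h import *
where()
im=save("wrist",0); cv2.imwrite("pics/w1.png",im)
for n in("bar","strap","catch","tip","indenter","mark"):
    for r in optics.masks_of(n,"wrist")[:2]: print(n,round(r["conf"],2),np.round(r["extent"],1))
E
```

```text
t: 2.75
ee_pos: [459.4, 113.0, 185.6]
orientation: [-3.116, -0.403, -0.001]
ft_force: [0.4, -0.2, 0.3]
width: 87.9
grasp_force: 0.0
t: 3.65
ee_pos: [466.4, 88.7, 207.8]
orientation: [2.995, -0.222, 0.833]
ft_force: [-0.5, 0.4, 0.3]
width: 87.7
grasp_force: 0.0
t 3.65 tester [-196.5  -29.9  207.8] lean 30.96 yaw 2.62 roll(y.z) -0.014 F [-0.5  0.4  0.3] w 87.7 0.0
bar 0.73 [313.5 143.6  44.3 121.1]
strap 0.71 [175.2  99.8 147.5 135.3]
strap 0.26 [191.2 127.  382.4 254.1]
catch 0.64 [190.2 127.2 380.4 254.5]
tip 0.6 [304.7  84.7  20.6  20.4]
indenter 0.81 [305.1  86.   21.8  11.5]
mark 0.84 [312.2 140.7  35.8 126. ]
```

View pics/w1.png

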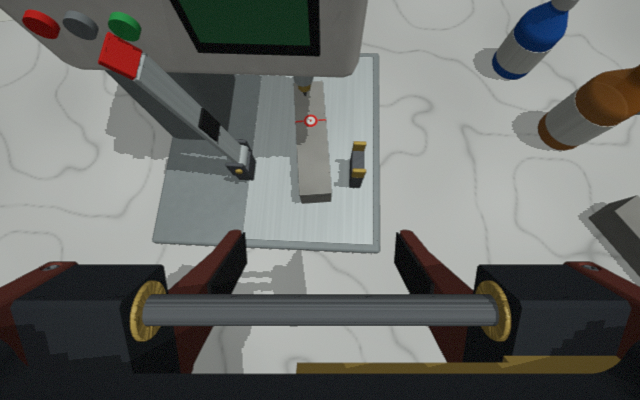

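Wrist view: ring at (310,121), tip near (305,95), bar near end at (314,198), catch at (358,162), hinge at (242,165), base near corners at (153,243) and (379,251).

```bash
python3 - <<'E'
from h import *
w=cam("wrist")
for n,uv,z in [("ring",(310.5,121),60),("tip",(305,94),72),("nl",(153,243),20),("nr",(379.5,251),20),("fr",(379.5,56),20),("catch near cheek",(357,181),81),("barnearL",(302,195),60),("barnearR",(331,193),60)]: print(n,atz(w,uv,z).round(1))
im=cv2.imread("pics/w1.png"); c=cv2.resize(im[50:260,140:390],None,fx=3.0,fy=2.85,interpolation=cv2.INTER_CUBIC)
cv2.imwrite("pics/w1c.png",c)
s=cv2.imread("pics/side0.png"); 
E
```

```text
ring [637.8  80.2  60. ]
tip [670.3  82.4  72. ]
nl [516.5 305.   20. ]
nr [464.   16.8  20. ]
fr [756.8 -41.5  20. ]
catch near cheek [541.   38.7  81. ]
barnearL [540.2 103.8  60. ]
barnearR [537.5  68.8  60. ]
```

View pics/w1c.png

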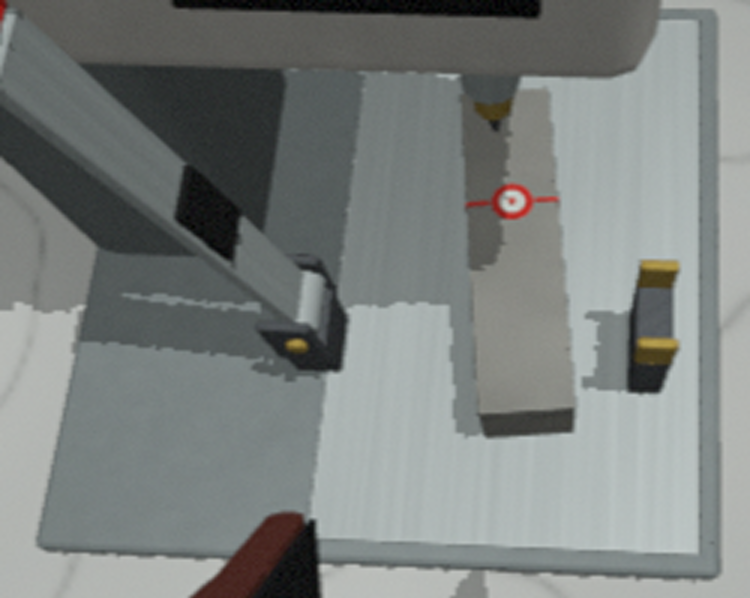

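Crop: tip at (305,95) full px, ring (310.7,120.6), bar top corners near (300.3,195)/(331.3,194) and far right (323.3,81.6), bed corners (373,244), (243.7,240.7), (372,57.7).

```bash
python3 - <<'E'
from h import *
w=cam("wrist")
P=[((-180,-95,20),(373,244)),((-180,75,20),(243.7,240.7)),((110,-95,20),(372,57.7)),((0,0,72),(305,95))]
f=lambda q:np.concatenate([proj(w,tw(q,p))[0]-uv for p,uv in P])
r=least_squares(f,TP); print("wrist",r.x.round(3),r.fun.round(1))
t=cam("top");s=cam("side")
print("top corner wr", [ (n,proj(c,tw(r.x,[[-180,-95,20],[-180,75,20],[110,-95,20],[0,0,72]])).round(0).tolist()) for n,c in(("t",t),("s",s))])
B=[((-80,20,60),(300.3,195)),((-80,-20,60),(331.3,194)),((80,-20,60),(323.3,81.6)),((20,0,60),(310.7,120.6))]
g=lambda q:np.concatenate([proj(w,tw(q,p))[0]-uv for p,uv in B])
b=least_squares(g,(620,85,-.19)); print("bar",b.x.round(3),b.fun.round(1),"rel yaw deg",np.degrees(b.x[2]-r.x[2]))
tp=r.x; M=R.from_euler('z',-tp[2]).as_matrix()
for n,p in(("ring",(20,0,60)),("near",(-80,0,60)),("centre",(0,0,60))): print(n,(M@(tw(b.x,p)[0]-[tp[0],tp[1],0])).round(1))
# strap check: ring height from side+wrist
im=cv2.imread("pics/side0.png"); hsv=im[155:180,325:345].astype(int); red=(hsv[:,:,2]-np.maximum(hsv[:,:,0],hsv[:,:,1])>50); yx=np.argwhere(red); print(yx+[155,325])
uv=(yx.mean(0)+[155,325])[::-1]
print("ring tri",tri([(w,(310.7,120.6)),(s,np.array([333,166]))]))
print("tip tri",tri([(w,(305,95)),(s,np.array([344,153.5]))]))
E
```

```text
wrist [ 6.6713e+02  8.3028e+01 -1.8100e-01] [ 1.2  0.6 -1.1 -0.7  0.1 -1.5 -0.2  1.2]
top corner wr [('t', [[257.0, 271.0], [182.0, 268.0], [265.0, 149.0], [216.0, 186.0]]), ('s', [[274.0, 200.0], [277.0, 158.0], [388.0, 196.0], [343.0, 158.0]])]
bar [ 6.17799e+02  8.11400e+01 -7.90000e-02] [-1.2  0.9  0.9 -0.3  0.  -1.1  0.3  0.4] rel yaw deg 5.8238253169184455
ring [-28.3  -8.7  60. ]
near [-127.8  -18.8   60. ]
centre [-48.2 -10.7  60. ]
[[164 330]
 [164 335]
 [164 336]
 [165 330]
 [165 331]
 [165 335]
 [165 336]
 [166 331]
 [166 332]
 [166 333]
 [166 334]
 [166 335]]
ring tri (array([640.39913139,  79.43464437,  54.41722697]), [np.float64(0.9), np.float64(0.4)])
tip tri (array([666.74861551,  84.00168408,  82.8096971 ]), [np.float64(4.0), np.float64(1.8)])
```

```bash
sed -i 's/^TP=.*/TP=(667.1,83.0,-.181)/' h.py; python3 -c "
from h import *
where(); go((-135,-17,125),47,dyaw=np.radians(5.8))"
```

```text
t 4.0 tester [-198.6  -30.4  207.1] lean 30.92 yaw 2.17 roll(y.z) -0.013 F [-0.   0.4 -0.2] w 88.0 0.0
world [531.2  90.6 125. ] shift units [ 0.317 -0.247  2.587] after-turn axes [-0.398 -0.172  2.582] turn units [ 0.285  2.669 -0.55 ]
```

```bash
python3 -m jog '[[0,0,0,0.07,0.67,-0.14,0.64],[0,0,0,0.07,0.67,-0.14,0.64],[0,0,0,0.07,0.67,-0.14,0.64],[0,0,0,0.07,0.67,-0.14,0.64],[-0.1,-0.04,0.6,0,0,0,0.64],[-0.1,-0.04,0.6,0,0,0,0.64],[-0.1,-0.04,0.6,0,0,0,0.64],[-0.1,-0.04,0.6,0,0,0,0.64],[0,0,0,0,0,0,0.64],[0,0,0,0,0,0,0.64]]' 
python3 - <<'E'
from h import *
where(); go((-135,-17,125),47,dyaw=np.radians(5.8))
im=save("wrist",0); cv2.imwrite("pics/w2.png",im); cv2.imwrite("pics/w2c.png",cv2.resize(im[0:260,150:450],None,fx=2.5,fy=2.3,interpolation=cv2.INTER_CUBIC))
E
```

```text
t: 5.0
ee_pos: [520.6, 57.6, 213.8]
orientation: [-2.935, 0.063, -1.053]
ft_force: [-0.4, 0.4, -0.1]
width: 56.3
grasp_force: 0.0
t 5.0 tester [-139.5  -51.4  213.8] lean 38.94 yaw 8.64 roll(y.z) -0.035 F [-0.4  0.4 -0.1] w 56.3 0.0
world [531.2  90.6 125. ] shift units [-1.241 -0.754  1.888] after-turn axes [-1.487 -0.843  1.659] turn units [-0.568  1.27   0.116]
```

View pics/w2c.png

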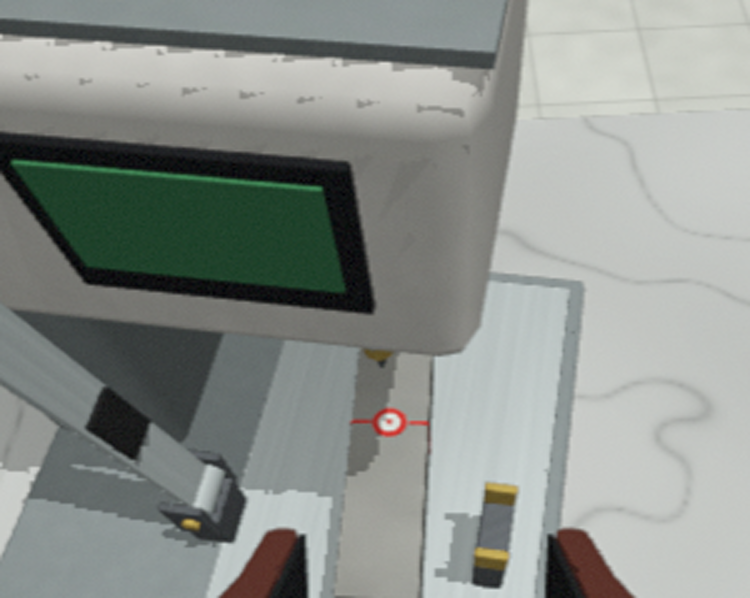

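The crop shows ring, tip (just under the head) and catch clearly, and the arm still high, short of the commanded pose. I'll check the joints.

```bash
python3 -c "
from h import *
print(np.round(ctrl.get_obs()['qpos'],3))"
```

```text
[ 0.138  0.065  2.317 -0.821  0.109  2.541]
```

```bash
python3 -c "
from h import *
go((-140,-16.5,130),32,dyaw=np.radians(5.8))"
```

```text
world [526.4  92.  130. ] shift units [-1.254 -0.79   1.723] after-turn axes [-1.042 -0.869  1.824] turn units [-0.55  -1.233  0.19 ]
```

```bash
python3 -m jog '[[0,0,0,-0.28,-0.62,0.09,0.64],[0,0,0,-0.28,-0.62,0.09,0.64],[-0.21,-0.17,0.36,0,0,0,0.64],[-0.21,-0.17,0.36,0,0,0,0.64],[-0.21,-0.17,0.36,0,0,0,0.64],[-0.21,-0.17,0.36,0,0,0,0.64],[-0.21,-0.17,0.36,0,0,0,0.64],[0,0,0,0,0,0,0.64],[0,0,0,0,0,0,0.64]]' 
python3 - <<'E'
from h import *
where(); print(np.round(ctrl.get_obs()['qpos'],3)); go((-140,-16.5,130),32,dyaw=np.radians(5.8))
E
```

```text
t: 5.95
ee_pos: [533.4, 80.0, 148.9]
orientation: [3.022, -0.101, 0.848]
ft_force: [-0.4, -0.0, -0.1]
width: 56.0
grasp_force: 0.0
t 5.95 tester [-130.9  -27.   148.9] lean 31.08 yaw 6.82 roll(y.z) -0.016 F [-0.4 -0.  -0.1] w 56.0 0.0
[ 0.202  0.235  2.237 -0.743  0.182  2.541]
world [526.4  92.  130. ] shift units [-0.414 -0.28   0.307] after-turn axes [-0.419 -0.284  0.296] turn units [-0.22   0.112  0.063]
```

```bash
cat >k.py <<'E'
from h import *
D=[([-1.333,.424,1.631,0,1.089,-.019],[158.62,-603.95,200.6],[-3.114,-.402,0]),
([.138,.065,2.317,-.821,.109,2.541],[520.6,57.6,213.8],[-2.935,.063,-1.053]),
([.202,.235,2.237,-.743,.182,2.541],[533.4,80,148.9],[3.022,-.101,.848])]
E_=lambda a,t:R.from_euler(a,t).as_matrix()
def ori(q,c): return E_('z',q[0])@E_('y',q[1]+q[2])@E_('z',q[3])@E_('y',q[4])@E_('z',q[5]+c)
def pos(q,p,c):
    h,a,L1,e,L2,d=p; B=E_('z',q[0])
    return B@(np.array([a,0,h])+E_('y',q[1])@[0,0,L1]+E_('y',q[1]+q[2])@[e,0,L2])+ori(q,c)@[0,0,d]
E
python3 - <<'E'
from k import *
for c in(np.pi/2,-np.pi/2):
    print(c,[np.degrees((R.from_matrix(ori(q,c)).inv()*R.from_rotvec(r)).magnitude()).round(1) for q,_,r in D])
c=np.pi/2
def f(x): return np.concatenate([pos(q,x,c)-p for q,p,_ in D])
r=least_squares(f,[300,0,400,0,400,300]); print(r.x.round(1),r.fun.round(1))
E
```

```text
1.5707963267948966 [np.float64(0.0), np.float64(0.0), np.float64(0.0)]
-1.5707963267948966 [np.float64(180.0), np.float64(180.0), np.float64(180.0)]
[265.3  84.1 489.1  61.7 416.3 260.7] [-11.5  -2.9   1.3  -0.5  -6.3  -6.1   1.9  -3.    4.7]
```

```bash
python3 -m jog '[[-0.5,0,-0.6,0,0,0,0.64],[-0.5,0,-0.6,0,-0.5,0,0.64],[-0.5,0,-0.6,0,-0.8,0,0.64],[0,0,0,0,-0.8,0,0.64],[0,0,0,0,0,0,0.64],[0,0,0,0,0,0,0.64]]'
cat >>k.py <<'E'
def pos(q,p,c=np.pi/2):
    h,a,L1,e,L2,d,f=p; B=E_('z',q[0]); W=E_('y',q[1]+q[2])
    return B@(np.array([a,0,h])+E_('y',q[1])@[0,0,L1]+W@([e,0,L2]+E_('z',q[3])@E_('y',q[4])@[f,0,d]))
E
python3 - <<'E'
from k import *
o=ctrl.get_obs(); print(np.round(o['qpos'],3).tolist(),np.round(o['ee_pos'],1).tolist(),np.round(o['orientation'],3).tolist()); where()
D.append((o['qpos'],o['ee_pos'],0))
def f(x): return np.concatenate([pos(q,x)-p for q,p,*_ in D])
r=least_squares(f,[265,50,450,60,416,260,0]); print(r.x.round(1),r.fun.round(1))
E
```

```text
t: 6.55
ee_pos: [453.0, 82.8, 179.0]
orientation: [-3.092, 0.104, -0.538]
ft_force: [-0.7, 0.4, -0.5]
width: 56.1
grasp_force: 0.0
[0.214, 0.079, 2.228, -0.169, 0.505, 1.986] [453.0, 82.8, 179.0] [-3.092, 0.104, -0.538]
t 6.55 tester [-210.6  -38.7  179. ] lean 19.52 yaw 6.65 roll(y.z) -0.013 F [-0.7  0.4 -0.5] w 56.1 0.0
[288.7 -19.4 556.6  55.5 480.1 323.4 -15.8] [-11.7  -2.2  -0.7  -3.5  -0.2   0.4   0.5  -0.4  -1.1   5.5  -8.    1.4]
```

```bash
cat >>k.py <<'E'
D.append(([0.214,0.079,2.228,-0.169,0.505,1.986],[453.0,82.8,179.0],0))
def pos(q,p,c=np.pi/2):
    h,a,L1,e,L2,d,f,g=p; B=E_('z',q[0]); W=E_('y',q[1]+q[2])
    return B@(np.array([a,0,h])+E_('y',q[1])@[0,0,L1]+W@([e,g,L2]+E_('z',q[3])@E_('y',q[4])@[f,0,d]))
_f=lambda x: np.concatenate([pos(q,x)-p for q,p,*_ in D])
fit=least_squares(_f,[265,50,450,60,416,260,0,10]); PAR=fit.x
E
python3 -c "
from k import *
print(PAR.round(1),fit.fun.round(1))"
```

```text
[ 3.178e+02 -3.400e+00  5.639e+02  7.890e+01  4.893e+02  3.336e+02
 -2.000e-01  1.190e+01] [ 0.   0.  -0.  -0.1  0.   0.1  0.  -0.2 -0.1  0.1  0.1  0. ]
```

```bash
cat >>k.py <<'E'
LO=np.array([-3,-.9,.09,-1.31,.11,-2.54]);HI=np.array([3,2.11,2.58,4.45,2.69,2.54])
def ik(Wp,G,seed):
    f=lambda q:np.r_[(pos(q,PAR)-Wp)/100,(R.from_matrix(ori(q,np.pi/2).T@G)).as_rotvec()]
    s=least_squares(f,np.clip(seed,LO+.02,HI-.02),bounds=(LO,HI)); return s.x,np.abs(s.fun).max()
E
python3 - <<'E'
from k import *
S=[.2,.1,2.2,3.5,.4,-1.2]
for n,t,l,dy in [("grasp hov",(-110,-16.5,110),45,5.8),("grasp",(-106,-16.5,33),45,5.8),("final",(-78,0,33),45,0),("strap start",(-88,150,150),45,0),("strap up",(-88,90,150),45,0),("strap mid",(-88,0,130),45,0),("strap end",(-88,-40,70),45,0)]:
    for l in(35,45,55):
        q,e=ik(tw(TP,t)[0],Rt(TP[2]+np.radians(dy),np.radians(l)),S); print(n,l,q.round(2),round(e,3))
E
```

```text
grasp hov 35 [ 0.24  0.37  2.25  4.38  0.19 -2.54] 0.005
grasp hov 45 [ 0.28  0.43  2.34  3.75  0.45 -1.87] 0.0
grasp hov 55 [ 0.33  0.56  2.41  3.61  0.8  -1.67] 0.0
grasp 35 [ 0.24  0.56  2.25  3.76  0.31 -1.91] 0.0
grasp 45 [ 0.28  0.66  2.32  3.57  0.64 -1.66] 0.0
grasp 55 [ 0.32  0.8   2.37  3.53  0.99 -1.56] 0.0
final 35 [ 0.29  0.58  2.16  4.17  0.31 -2.18] 0.0
final 45 [ 0.34  0.66  2.24  3.83  0.58 -1.79] 0.0
final 55 [ 0.39  0.78  2.28  3.75  0.89 -1.63] 0.0
strap start 35 [ 0.53  0.42  2.11  4.45  0.35 -2.32] 0.153
strap start 45 [ 0.61  0.46  2.11  4.45  0.52 -2.27] 0.075
strap start 55 [ 0.69  0.52  2.11  4.44  0.71 -2.19] 0.0
strap up 35 [ 0.44  0.38  2.16  4.45  0.31 -2.39] 0.122
strap up 45 [ 0.52  0.41  2.16  4.45  0.48 -2.33] 0.032
strap up 55 [ 0.6   0.49  2.2   4.27  0.69 -2.07] 0.0
strap mid 35 [ 0.28  0.36  2.21  4.45  0.25 -2.5 ] 0.06
strap mid 45 [ 0.35  0.41  2.25  4.18  0.43 -2.17] 0.0
strap mid 55 [ 0.41  0.5   2.32  3.91  0.71 -1.84] 0.0
strap end 35 [ 0.21  0.48  2.22  4.2   0.25 -2.29] 0.0
strap end 45 [ 0.26  0.55  2.3   3.77  0.54 -1.81] 0.0
strap end 55 [ 0.31  0.68  2.36  3.67  0.87 -1.63] 0.0
```

```bash
cat >p.py <<'E'
from k import *
def rows(Q,g):
    T=[(pos(q,PAR),ori(q,np.pi/2)) for q in Q]; out=[]
    for (p,A),(p2,B) in zip(T,T[1:]):
        out.append([round(float(v),2) for v in np.r_[A.T@(p2-p)/40,R.from_matrix(A.T@B).as_rotvec(degrees=True)/6]]+[g])
    return out
def lin(a,b,n): a=np.array(a);b=np.array(b); return [a+(b-a)*i/n for i in range(1,n+1)]
E
python3 - <<'E'
from p import *
q0=np.array(ctrl.get_obs()["qpos"]); h,e=ik(tw(TP,(-150,-16.5,130))[0],Rt(TP[2]+np.radians(5.8),np.radians(48)),[.2,.1,2.2,3.5,.4,-1.2]); print(h.round(2),e)
A=q0.copy();A[4]=.26
B=A.copy();B[3]=h[3];B[5]=h[5]
Q=[q0]+lin(q0,A,2)+lin(A,B,20)+lin(B,h,5)
r=rows(Q,.64); print(len(r)); print(str(r).replace(' ',''))
print("TCP tester:",[ (R.from_euler('z',-TP[2]).as_matrix()@(pos(q,PAR)-[TP[0],TP[1],0])).round().tolist() for q in Q[::3]])
E
```

```text
[ 0.36  0.38  2.43  3.79  0.55 -1.84] 1.304698571402696e-12
27
[[0.93,-0.41,-0.06,0.47,1.07,-0.0,0.64],[0.93,-0.41,-0.06,0.47,1.07,-0.0,0.64],[-0.13,-0.4,-0.01,0.46,-0.15,-0.0,0.64],[-0.05,-0.42,-0.01,0.48,-0.06,-0.0,0.64],[0.03,-0.42,-0.01,0.48,0.03,-0.0,0.64],[0.11,-0.41,-0.01,0.47,0.12,-0.0,0.64],[0.18,-0.38,-0.01,0.44,0.21,-0.0,0.64],[0.25,-0.34,-0.01,0.39,0.29,-0.0,0.64],[0.31,-0.29,-0.01,0.33,0.36,-0.0,0.64],[0.36,-0.22,-0.01,0.25,0.41,-0.0,0.64],[0.4,-0.15,-0.01,0.17,0.45,-0.0,0.64],[0.42,-0.07,-0.01,0.08,0.48,-0.0,0.64],[0.42,0.01,-0.01,-0.01,0.49,-0.0,0.64],[0.41,0.09,-0.01,-0.1,0.47,-0.0,0.64],[0.39,0.17,-0.01,-0.19,0.45,-0.0,0.64],[0.35,0.24,-0.01,-0.27,0.4,-0.0,0.64],[0.3,0.3,-0.01,-0.34,0.34,-0.0,0.64],[0.24,0.35,-0.01,-0.4,0.27,-0.0,0.64],[0.16,0.39,-0.01,-0.45,0.19,-0.0,0.64],[0.09,0.41,-0.01,-0.47,0.1,-0.0,0.64],[0.01,0.42,-0.01,-0.49,0.01,-0.0,0.64],[-0.07,0.42,-0.01,-0.48,-0.08,-0.0,0.64],[-1.19,0.23,0.21,-0.25,-0.41,-0.31,0.64],[-1.16,0.23,0.15,-0.24,-0.39,-0.35,0.64],[-1.12,0.22,0.1,-0.24,-0.38,-0.39,0.64],[-1.08,0.21,0.05,-0.23,-0.36,-0.43,0.64],[-1.03,0.21,-0.0,-0.22,-0.34,-0.47,0.64]]
TCP tester: [[-211.0, -39.0, 179.0], [-156.0, 16.0, 213.0], [-164.0, 64.0, 225.0], [-151.0, 102.0, 254.0], [-121.0, 118.0, 291.0], [-84.0, 105.0, 323.0], [-54.0, 69.0, 339.0], [-39.0, 21.0, 333.0], [-77.0, 4.0, 237.0], [-150.0, -16.0, 130.0]]
```

```bash
python3 - <<'E'
from p import *
q0=np.array(ctrl.get_obs()["qpos"]); h,e=ik(tw(TP,(-150,-16.5,130))[0],Rt(TP[2]+np.radians(5.8),np.radians(48)),[.2,.1,2.2,3.5,.4,-1.2])
A=q0.copy();A[4]=.26; A[0]=-.45
B=A.copy();B[3]=h[3];B[5]=h[5]
H=h.copy();H[0]=-.45
S=[lin(q0,A,10),lin(A,B,20),lin(B,H,8),lin(H,h,12)]; last=q0
for s in S:
    r=rows([last]+s,.64); last=s[-1]; print(len(r),str(r).replace(' ','').replace('-0.0,','0,'))
    print("TCP world:",[pos(q,PAR).round().tolist() for q in s[::4]+[s[-1]]])
print("q",[x[-1].round(3).tolist() for x in S])
E
```

```text
10 [[0.35,0.68,0.04,-0.13,0.23,0.59,0.64],[0.35,0.69,0.04,-0.14,0.23,0.59,0.64],[0.35,0.7,0.04,-0.15,0.24,0.58,0.64],[0.36,0.71,0.04,-0.17,0.24,0.58,0.64],[0.36,0.72,0.03,-0.18,0.25,0.57,0.64],[0.37,0.74,0.03,-0.19,0.25,0.56,0.64],[0.37,0.75,0.03,-0.2,0.26,0.56,0.64],[0.37,0.76,0.03,-0.22,0.26,0.55,0.64],[0.38,0.77,0.02,-0.23,0.27,0.54,0.64],[0.38,0.78,0.02,-0.24,0.28,0.53,0.64]]
TCP world: [[465.0, 55.0, 181.0], [493.0, -68.0, 194.0], [486.0, -200.0, 209.0], [479.0, -234.0, 214.0]]
20 [[-0.13,-0.4,-0.01,0.46,-0.15,0,0.64],[-0.05,-0.42,-0.01,0.48,-0.06,0,0.64],[0.03,-0.42,-0.01,0.48,0.03,0,0.64],[0.11,-0.41,-0.01,0.47,0.12,0,0.64],[0.18,-0.38,-0.01,0.44,0.21,0,0.64],[0.25,-0.34,-0.01,0.39,0.29,0,0.64],[0.31,-0.29,-0.01,0.33,0.36,0,0.64],[0.36,-0.22,-0.01,0.25,0.41,0,0.64],[0.4,-0.15,-0.01,0.17,0.45,0,0.64],[0.42,-0.07,-0.01,0.08,0.48,0,0.64],[0.42,0.01,-0.01,-0.01,0.49,0,0.64],[0.41,0.09,-0.01,-0.1,0.47,0,0.64],[0.39,0.17,-0.01,-0.19,0.45,0,0.64],[0.35,0.24,-0.01,-0.27,0.4,0,0.64],[0.3,0.3,-0.01,-0.34,0.34,0,0.64],[0.24,0.35,-0.01,-0.4,0.27,0,0.64],[0.16,0.39,-0.01,-0.45,0.19,0,0.64]
[... 721 characters left out ...]
,[-0.17,-0.85,-0.19,0.48,0,-0.43,0.64],[-0.17,-0.85,-0.19,0.48,0,-0.43,0.64],[-0.17,-0.85,-0.19,0.48,0,-0.43,0.64],[-0.17,-0.85,-0.19,0.48,0,-0.43,0.64],[-0.17,-0.85,-0.19,0.48,0,-0.43,0.64],[-0.17,-0.85,-0.19,0.48,0,-0.43,0.64],[-0.17,-0.85,-0.19,0.48,0,-0.43,0.64],[-0.17,-0.85,-0.19,0.48,0,-0.43,0.64],[-0.17,-0.85,-0.19,0.48,0,-0.43,0.64],[-0.17,-0.85,-0.19,0.48,0,-0.43,0.64],[-0.17,-0.85,-0.19,0.48,0,-0.43,0.64]]
TCP world: [[445.0, -279.0, 130.0], [503.0, -151.0, 130.0], [525.0, -12.0, 130.0], [517.0, 94.0, 130.0]]
q [[-0.45, 0.079, 2.228, -0.169, 0.26, 1.986], [-0.45, 0.079, 2.228, 3.79, 0.26, -1.841], [-0.45, 0.38, 2.426, 3.79, 0.549, -1.841], [0.358, 0.38, 2.426, 3.79, 0.549, -1.841]]
```

```bash
python3 -m jog '[[0.35,0.68,0.04,-0.13,0.23,0.59,0.64],[0.35,0.69,0.04,-0.14,0.23,0.59,0.64],[0.35,0.7,0.04,-0.15,0.24,0.58,0.64],[0.36,0.71,0.04,-0.17,0.24,0.58,0.64],[0.36,0.72,0.03,-0.18,0.25,0.57,0.64],[0.37,0.74,0.03,-0.19,0.25,0.56,0.64],[0.37,0.75,0.03,-0.2,0.26,0.56,0.64],[0.37,0.76,0.03,-0.22,0.26,0.55,0.64],[0.38,0.77,0.02,-0.23,0.27,0.54,0.64],[0.38,0.78,0.02,-0.24,0.28,0.53,0.64]]' >/dev/null
python3 -c "
from h import *
print(np.round(ctrl.get_obs()['qpos'],3))"
python3 -m jog '[[-0.13,-0.4,-0.01,0.46,-0.15,0,0.64],[-0.05,-0.42,-0.01,0.48,-0.06,0,0.64],[0.03,-0.42,-0.01,0.48,0.03,0,0.64],[0.11,-0.41,-0.01,0.47,0.12,0,0.64],[0.18,-0.38,-0.01,0.44,0.21,0,0.64],[0.25,-0.34,-0.01,0.39,0.29,0,0.64],[0.31,-0.29,-0.01,0.33,0.36,0,0.64],[0.36,-0.22,-0.01,0.25,0.41,0,0.64],[0.4,-0.15,-0.01,0.17,0.45,0,0.64],[0.42,-0.07,-0.01,0.08,0.48,0,0.64],[0.42,0.01,-0.01,-0.01,0.49,0,0.64],[0.41,0.09,-0.01,-0.1,0.47,0,0.64],[0.39,0.17,-0.01,-0.19,0.45,0,0.64],[0.35,0.24,-0.01,-0.27,0.4,0,0.64],[0.3,0.3,-0.01,-0.34,0.34,0,0.64],[0.24,0.35,-0.01,-0.4,0.27,0,0.64],[0.16,0.39,-0.01,-0.45,0.19,0,0.64],[0.09,0.41,-0.01,-0.47,0.1,0,0.64],[0.01,0.42,-0.01,-0.49,0.01,0,0.64],[-0.07,0.42,-0.01,-0.48,-0.08,0,0.64]]'
python3 -c "
from h import *
print(np.round(ctrl.get_obs()['qpos'],3))"
```

```text
[-0.452  0.08   2.228 -0.173  0.262  1.987]
t: 9.55
ee_pos: [554.6, -311.4, 324.5]
orientation: [2.324, -1.119, 1.458]
ft_force: [0.9, -0.2, -0.6]
width: 56.2
grasp_force: 0.0
[-0.451  0.081  2.225  3.803  0.252 -1.858]
```

Flipped wrist reached. Now to the hover.

```bash
python3 -m jog '[[-0.66,0.41,0.17,-0.3,-0.22,-0.1,0.64],[-0.65,0.4,0.15,-0.29,-0.22,-0.11,0.64],[-0.64,0.39,0.13,-0.29,-0.22,-0.12,0.64],[-0.64,0.38,0.11,-0.29,-0.21,-0.14,0.64],[-0.63,0.38,0.09,-0.28,-0.21,-0.15,0.64],[-0.62,0.37,0.07,-0.28,-0.21,-0.16,0.64],[-0.61,0.36,0.06,-0.27,-0.21,-0.17,0.64],[-0.59,0.35,0.04,-0.26,-0.21,-0.18,0.64],[-0.17,-0.85,-0.19,0.48,0,-0.43,0.64],[-0.17,-0.85,-0.19,0.48,0,-0.43,0.64],[-0.17,-0.85,-0.19,0.48,0,-0.43,0.64],[-0.17,-0.85,-0.19,0.48,0,-0.43,0.64],[-0.17,-0.85,-0.19,0.48,0,-0.43,0.64],[-0.17,-0.85,-0.19,0.48,0,-0.43,0.64],[-0.17,-0.85,-0.19,0.48,0,-0.43,0.64],[-0.17,-0.85,-0.19,0.48,0,-0.43,0.64],[-0.17,-0.85,-0.19,0.48,0,-0.43,0.64],[-0.17,-0.85,-0.19,0.48,0,-0.43,0.64],[-0.17,-0.85,-0.19,0.48,0,-0.43,0.64],[-0.17,-0.85,-0.19,0.48,0,-0.43,0.64]]' >/dev/null
python3 -m jog '[[0,0,0,0,0,0,0.64],[0,0,0,0,0,0,0.64]]'
python3 - <<'E'
from h import *
where(); print(np.round(ctrl.get_obs()['qpos'],3)); 
o=ctrl.get_obs(); im=save("wrist",0); cv2.imwrite("pics/w3.png",im); np.savez("w3.npz",p=o["ee_pos"],r=o["orientation"])
for n in("bar","strap"):
    for r in optics.masks_of(n,"wrist")[:1]: print(n,round(r["conf"],2),np.round(r["extent"],1)); 
    np.save(n+"_m.npy",r["pixels"])
cv2.imwrite("pics/w3c.png",cv2.resize(im[0:300,140:500],None,fx=2.2,fy=2.0,interpolation=cv2.INTER_CUBIC))
go((-104,-16.5,34),48,dyaw=np.radians(5.8))
E
```

```text
t: 11.75
ee_pos: [515.4, 96.0, 129.9]
orientation: [2.844, -0.106, 1.259]
ft_force: [0.1, -0.1, 0.2]
width: 56.0
grasp_force: 0.0
t 11.75 tester [-151.6  -14.5  129.9] lean 47.6 yaw 6.13 roll(y.z) -0.001 F [ 0.1 -0.1  0.2] w 56.0 0.0
[ 0.357  0.378  2.429  3.782  0.544 -1.838]
bar 0.75 [329.4 190.9  46.5 133.7]
strap 0.91 [154.5 100.  193.  199.3]
world [561.8  85.5  34. ] shift units [-1.014  0.145  2.472] after-turn axes [-1.02  0.14  2.47] turn units [-0.026  0.023  0.016]
```

View pics/w3c.png

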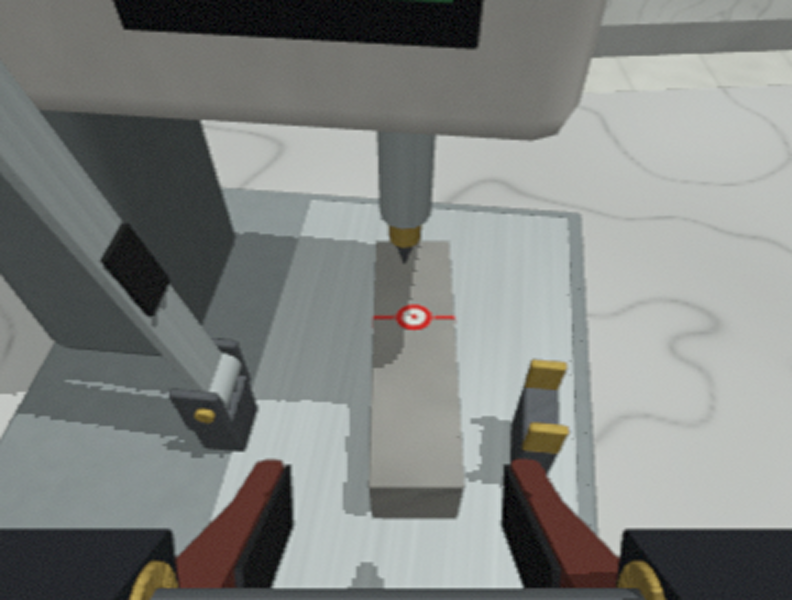

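The view shows tip at (324,131), ring at (328,158.5), bar near top corners (308.6,243.5)/(350.5,243.5), bar far corners (310,120.5)/(344,120.5), and bed far corners (399,107)/(280.5,99.5).

```bash
cat >m.py <<'E'
from h import *
z=np.load("w3.npz"); w=cam("wrist",{"ee_pos":z["p"],"orientation":z["r"]})
P=[((110,-95,20),(399,107)),((110,75,20),(280.5,99.5)),((0,0,72),(324.1,131))]
B=[((-80,20,60),(308.6,243.5)),((-80,-20,60),(350.5,243.5)),((80,-20,60),(344.1,120.5)),((80,20,60),(310,120.5)),((20,0,60),(328,158.5))]
def fit(L,x0): return least_squares(lambda q:np.concatenate([proj(w,tw(q,p))[0]-uv for p,uv in L]),x0)
r=fit(P,TP); b=fit(B,(620,85,-.1)); print("T",r.x.round(3),r.fun.round(1)); print("B",b.x.round(3),b.fun.round(1),"rel deg",np.degrees(b.x[2]-r.x[2]))
M=R.from_euler('z',-TP[2]).as_matrix()
for tp in(TP,r.x):
    M=R.from_euler('z',-tp[2]).as_matrix()
    for p in((20,0,60),(-80,0,60)): print((M@(tw(b.x,p)[0]-[tp[0],tp[1],0])).round(1))
w1=None
# ring height from two wrist views: w1 pose t=3.65 pixels (310.7,120.6)
T1=cam("wrist",{"ee_pos":[466.4,88.7,207.8],"orientation":[2.995,-.222,.833]})
print("ring",tri([(w,(328,158.5)),(T1,(310.7,120.6))])); print("tip",tri([(w,(324.1,131)),(T1,(305,95))]))
print("bar near R",tri([(w,(350.5,243.5)),(T1,(331.3,194))]))
# strap angle: project strap centreline outer face for angles
for th in(1.75,1.85,1.95,2.05):
    pts=[(-85,75-rr*np.cos(th),66+rr*np.sin(th)) for rr in(60,90)]
    print(th,proj(w,tw(TP,pts)).round(0).tolist())
E
python3 m.py
```

```text
T [ 6.69184e+02  8.11550e+01 -1.84000e-01] [-1.   0.7  0.4 -0.2  0.4 -0.2]
B [ 6.19082e+02  8.13280e+01 -7.30000e-02] [-1.1  0.2  1.1  0.1 -0.2 -0.5  0.3 -0.4 -0.1  0.2] rel deg 6.38727765936804
[-27.   -8.1  60. ]
[-126.5  -18.9   60. ]
[-29.4  -6.8  60. ]
[-128.8  -17.9   60. ]
ring (array([639.81019581,  79.53842473,  59.42385777]), [np.float64(0.1), np.float64(0.1)])
tip (array([672.21028557,  81.68311996,  68.83882779]), [np.float64(0.3), np.float64(0.3)])
bar near R (array([535.33693426,  68.91153284,  65.80527868]), [np.float64(0.2), np.float64(0.1)])
1.75 [[208.0, 152.0], [188.0, 124.0]]
1.85 [[202.0, 152.0], [178.0, 125.0]]
1.95 [[196.0, 153.0], [168.0, 127.0]]
2.05 [[191.0, 155.0], [160.0, 130.0]]
```

```bash
sed -i 's/^TP=.*/TP=(669,81.5,-.183)/' h.py; python3 -c "
from h import *
where(); go((-106.7,-15.8,34),48,dyaw=np.radians(6.2))"
```

```text
t 11.9 tester [-152.6  -14.8  130.4] lean 47.7 yaw 6.09 roll(y.z) -0.001 F [ 0.7 -0.3  0. ] w 56.3 0.0
world [561.2  85.4  34. ] shift units [-1.025  0.149  2.461] after-turn axes [-1.031  0.15   2.458] turn units [ 0.009  0.023 -0.016]
```

```bash
python3 -m jog '[[-0.13,0.075,0.31,0,0,0,0.6],[-0.13,0.075,0.31,0,0,0,0.6],[-0.13,0,0.31,0,0,0,0.6],[-0.13,0,0.31,0,0,0,0.6],[-0.13,0,0.31,0,0,0,0.6],[-0.13,0,0.31,0,0,0,0.6],[-0.13,0,0.3,0,0,0,0.6],[-0.12,0,0.3,0,0,0,0.6],[0,0,0,0,0,0,0.6],[0,0,0,0,0,0,0.6]]'; python3 -c "
from h import *
where()"
```

```text
t: 12.9
ee_pos: [561.3, 85.3, 34.1]
orientation: [2.841, -0.109, 1.261]
ft_force: [0.5, 0.4, 0.3]
width: 52.6
grasp_force: 0.0
t 12.9 tester [-106.6  -15.9   34.1] lean 47.71 yaw 6.08 roll(y.z) -0.0 F [0.5 0.4 0.3] w 52.6 0.0
```

No contact. Grip.

```bash
python3 -m jog '[[0,0,0,0,0,0,0.4],[0,0,0,0,0,0,0.4],[0,0,0,0,0,0,0.4],[0,0,0,0,0,0,0.4],[0,0,0,0,0,0,0.4],[0,0,0,0,0,0,0.4]]'; python3 -c "
from h import *
where()"
```

```text
t: 13.5
ee_pos: [561.5, 85.9, 34.9]
orientation: [2.841, -0.108, 1.264]
ft_force: [-3.8, -1.9, 6.3]
width: 39.6
grasp_force: 30.0
t 13.5 tester [-106.5  -15.2   34.9] lean 47.82 yaw 6.13 roll(y.z) -0.0 F [-3.8 -1.9  6.3] w 39.6 30.0
```

```bash
python3 -c "
from h import *
go((-78,0,34.9),47.8)"
```

```text
world [592.3  95.7  34.9] shift units [ 0.502 -0.302  0.557] after-turn axes [ 0.479 -0.381  0.529] turn units [-0.761 -0.031  0.682]
```

```bash
python3 -m jog '[[0,0,0,-0.19,-0.01,0.17,0.4],[0,0,0,-0.19,-0.01,0.17,0.4],[0,0,0,-0.19,-0.01,0.17,0.4],[0,0,0,-0.19,0,0.17,0.4],[0.08,-0.08,0.09,0,0,0,0.4],[0.08,-0.08,0.09,0,0,0,0.4],[0.08,-0.08,0.09,0,0,0,0.4],[0.08,-0.08,0.09,0,0,0,0.4],[0.04,-0.06,0.04,0,0,0,0.4],[0,0,0,0,0,0,0.4],[0,0,0,0,0,0,0.4]]'; python3 - <<'E'
from h import *
where()
o=ctrl.get_obs(); im=save("wrist",0); cv2.imwrite("pics/w4.png",im); np.savez("w4.npz",p=o["ee_pos"],r=o["orientation"])
cv2.imwrite("pics/w4c.png",cv2.resize(im[0:260,180:460],None,fx=2.8,fy=2.3,interpolation=cv2.INTER_CUBIC))
E
```

```text
t: 14.6
ee_pos: [585.3, 96.6, 34.9]
orientation: [2.794, -0.257, 1.239]
ft_force: [-4.1, -2.4, 6.5]
width: 39.6
grasp_force: 30.1
t 14.6 tester [-85.1  -0.3  34.9] lean 47.81 yaw -0.03 roll(y.z) 0.0 F [-4.1 -2.4  6.5] w 39.6 30.1
```

View pics/w4c.png

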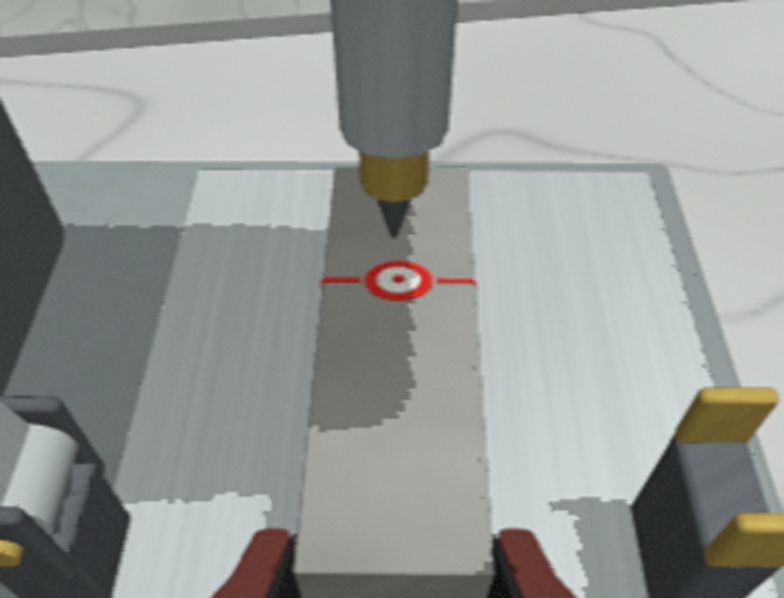

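Tip at (320.5,103), ring at (322.3,122.2); the bar looks almost square. Computing the residual.

```bash
cat >m4.py <<'E'
from h import *
z=np.load("w4.npz"); w=cam("wrist",{"ee_pos":z["p"],"orientation":z["r"]})
c=lambda x,y:(180+x/2.8,y/2.3)
tip=atz(w,c(393.5,237),72); ring=atz(w,c(398.5,281),60); M=R.from_euler('z',-TP[2]).as_matrix()
print("tip",tip.round(1),"ring-tip tester",(M@(ring-tip)).round(1), "tip in TP",(M@(tip-[TP[0],TP[1],0])).round(1))
def yaw(a,b,zz):
    A=atz(w,c(*a),zz);B=atz(w,c(*b),zz); v=(B-A)[:2]; return np.degrees(np.arctan2(v[1],v[0])-TP[2]).round(2),np.linalg.norm(v).round(0)
print("bar L",yaw((297,572),(334,169),60),"bar R",yaw((494,572),(468,169),60),"bed L",yaw((118,495),(199,170),20),"bed R",yaw((706,385),(650,172),20))
print("bed far edge",yaw((199,170),(650,172),20),"bar far",yaw((334,169),(468,169),60),"near",yaw((297,572),(494,572),60),"redline",yaw((321,281),(475,281),60))
E
python3 m4.py
```

```text
tip [668.5  82.1  72. ] ring-tip tester [ -6.3  -1.3 -12. ] tip in TP [-0.6  0.5 72. ]
bar L (np.float64(-0.56), np.float64(158.0)) bar R (np.float64(-0.97), np.float64(157.0)) bed L (np.float64(-0.15), np.float64(171.0)) bed R (np.float64(-1.9), np.float64(124.0))
bed far edge (np.float64(-90.66), np.float64(170.0)) bar far (np.float64(-90.16), np.float64(40.0)) near (np.float64(-90.08), np.float64(39.0)) redline (np.float64(-90.13), np.float64(40.0))
```

```bash
python3 -m jog '[[0.035,-0.015,0.039,0,0,0,0.4],[0.035,-0.015,0.039,0,0,0,0.4],[0.035,0,0.039,0,0,0,0.4],[0,0,0,0,0,0,0.4],[0,0,0,0,0,0,0.4],[0,0,0,0,0,0,0.4]]'; python3 - <<'E'
from h import *
where()
o=ctrl.get_obs(); im=save("wrist",0); cv2.imwrite("pics/w5.png",im); np.savez("w5.npz",p=o["ee_pos"],r=o["orientation"])
a=cv2.resize(im[80:140,280:365],None,fx=8,fy=6,interpolation=cv2.INTER_CUBIC)
s=optics.get_image("side")[:,:,::-1]; cv2.imwrite("pics/s5.png",s); b=cv2.resize(s[130:205,265:395],(680,220*1),interpolation=cv2.INTER_CUBIC)
cv2.imwrite("pics/w5c.png",np.vstack([a,b]))
E
```

```text
t: 15.25
ee_pos: [591.1, 97.0, 34.8]
orientation: [2.795, -0.255, 1.238]
ft_force: [-9.1, -0.7, 11.0]
width: 39.4
grasp_force: 30.0
t 15.25 tester [-79.4   1.1  34.8] lean 47.78 yaw 0.05 roll(y.z) 0.001 F [-9.1 -0.7 11. ] w 39.4 30.0
```

View pics/w5c.png

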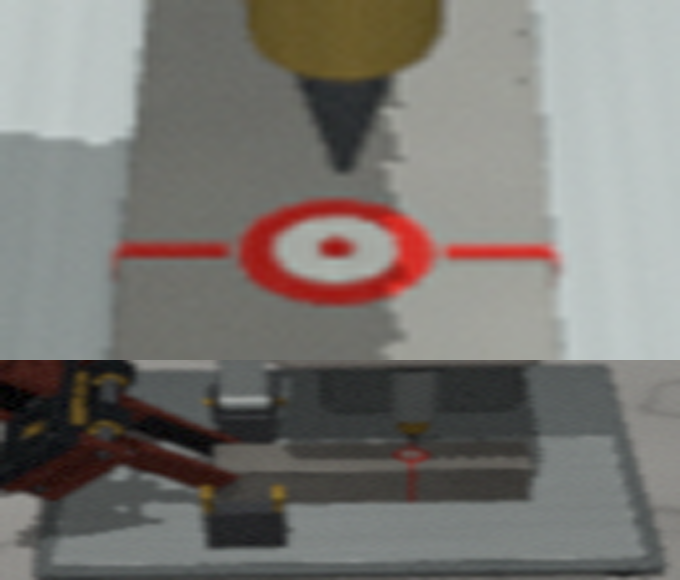

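Wrist: tip (322.9,108.7), ring (322.1,121.6). Side: tip (344.1,158.3), ring (343.6,162.7).

```bash
python3 - <<'E'
from h import *
z=np.load("w5.npz"); w=cam("wrist",{"ee_pos":z["p"],"orientation":z["r"]}); s=cam("side")
M=R.from_euler('z',-TP[2]).as_matrix()
tip=atz(w,(322.9,108.7),72); ring=atz(w,(322.1,121.5),60); print("wrist",(M@(ring-tip)).round(1),tip.round(1))
# expected ring pixel given tip if aligned
T=tip.copy(); 
for n,c in(("w",w),("s",s)): print(n,proj(c,T)-proj(c,T-[0,0,12]))
a=atz(s,(344.1,158.3),72); b=atz(s,(343.6,162.7),60); print("side",(M@(b-a)).round(1))
E
```

```text
wrist [  0.3   0.5 -12. ] [668.2  82.1  72. ]
w [[  0.11461771 -13.08406122]]
s [[ 0.02776595 -3.55707909]]
side [ -1.4  -3.4 -12. ]
```

```bash
python3 -m jog '[[0,0,0,0,0,0,0.6],[0,0,0,0,0,0,0.6],[0,0,0,0,0,0,0.6],[0,0,0,0,0,0,0.6],[0,0,-0.4,0,0,0,0.6],[0,0,-0.7,0,0,0,0.6],[0,0,-0.8,0,0,0,0.6],[0,0,-0.8,0,0,0,0.6],[0,0,0,0,0,0,0],[0,0,0,0,0,0,0]]'; python3 - <<'E'
from h import *
where()
o=ctrl.get_obs(); im=save("wrist",0); cv2.imwrite("pics/w6.png",im); np.savez("w6.npz",p=o["ee_pos"],r=o["orientation"])
cv2.imwrite("pics/w6c.png",cv2.resize(im[60:260,200:460],None,fx=3,fy=3,interpolation=cv2.INTER_CUBIC))
E
```

```text
t: 16.35
ee_pos: [514.1, 112.5, 107.4]
orientation: [2.796, -0.254, 1.24]
ft_force: [1.1, 0.6, -0.2]
width: 40.4
grasp_force: 0.0
t 16.35 tester [-158.     2.3  107.4] lean 47.84 yaw 0.11 roll(y.z) -0.001 F [ 1.1  0.6 -0.2] w 40.4 0.0
```

View pics/w6c.png

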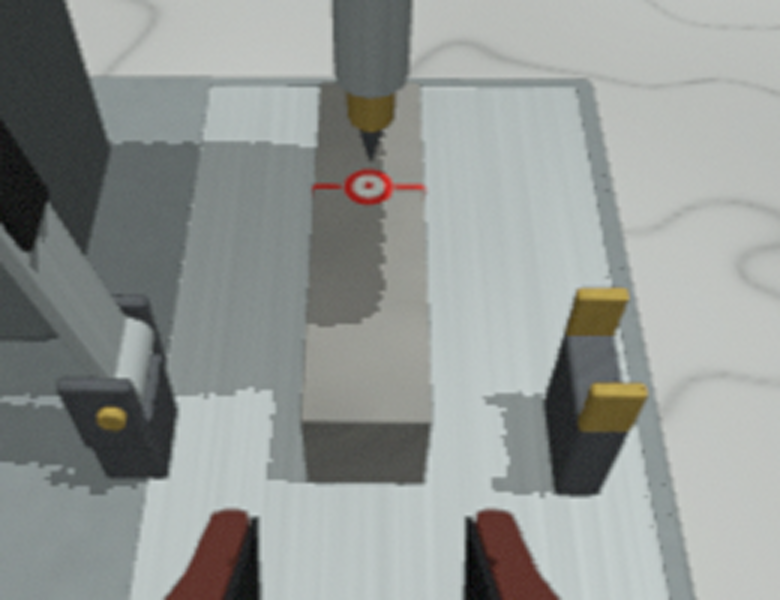

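Released and clear: tip (323.8,114), ring (322.8,122.2), bar near top corners at crop (303,418)/(431,418), bed side edges visible.

```bash
python3 - <<'E'
from h import *
z=np.load("w6.npz"); w=cam("wrist",{"ee_pos":z["p"],"orientation":z["r"]}); c=lambda x,y:(200+x/3,60+y/3)
M=R.from_euler('z',-TP[2]).as_matrix()
tip=atz(w,c(371.5,162),72); ring=atz(w,c(368.5,186.5),60); print("ring-tip",(M@(ring-tip)).round(1),tip.round(1),(M@(tip-[TP[0],TP[1],0])).round(1))
def yaw(a,b,zz):
    A=atz(w,c(*a),zz);B=atz(w,c(*b),zz); v=(B-A)[:2]; return np.degrees(np.arctan2(v[1],v[0])-TP[2]).round(2),np.linalg.norm(v).round(0)
print("bar",yaw((303,418),(320,87),60),yaw((431,418),(421,87),60),"bed",yaw((132,590),(207,90),20),yaw((668,590),(577,85),20),"near",yaw((303,418),(431,418),60),"red",yaw((313,187),(425,187.5),60),"far bed",yaw((207,88),(577,85),20))
# strap angle
for th in(1.7,1.75,1.8,1.85):
    pts=[(-85,75-rr*np.cos(th)-6*np.sin(th),66+rr*np.sin(th)-6*np.cos(th)) for rr in(60,75)]+[(-97,75-60*np.cos(th),66+60*np.sin(th))]
    print(th,proj(w,tw((TP[0]-.5,TP[1]+.6,TP[2]),pts)).round(0).tolist())
r=optics.masks_of("strap","side")[0]; print(r["conf"],r["extent"])
s=cam("side")
for th in(1.7,1.8,1.9,2.0): print(th,proj(s,tw(TP,[(-85,75-180*np.cos(th),66+180*np.sin(th)),(-85,75,66)])).round(0).tolist())
E
```

```text
ring-tip [  0.9   1.  -12. ] [667.   81.9  72. ] [-2.  0. 72.]
bar (np.float64(-0.41), np.float64(155.0)) (np.float64(-0.88), np.float64(155.0)) bed (np.float64(-0.16), np.float64(245.0)) (np.float64(-0.74), np.float64(248.0)) near (np.float64(-89.99), np.float64(38.0)) red (np.float64(-90.41), np.float64(40.0)) far bed (np.float64(-89.36), np.float64(172.0))
1.7 [[221.0, 134.0], [212.0, 119.0], [210.0, 147.0]]
1.75 [[217.0, 134.0], [206.0, 119.0], [206.0, 147.0]]
1.8 [[213.0, 135.0], [201.0, 120.0], [202.0, 148.0]]
1.85 [[209.0, 135.0], [196.0, 120.0], [198.0, 149.0]]
0.72 [331.2, 107.5, 117.2, 200.1]
1.7 [[309.0, 82.0], [311.0, 144.0]]
1.8 [[309.0, 79.0], [311.0, 144.0]]
1.9 [[309.0, 78.0], [311.0, 144.0]]
2.0 [[309.0, 77.0], [311.0, 144.0]]
```

```bash
cat >st.py <<'E'
from p import *
TPS=(668.5,82.0,-.183); LE,DY=54,8
G=Rt(TPS[2]+np.radians(DY),np.radians(LE))
def C(th,rho): return np.array([-82,75-rho*np.cos(th)+3*np.sin(th)+13.5,66+rho*np.sin(th)+3*np.cos(th)+8.1])
way=[("side",(-165,140,150)),("in",(-82,140,150)),("touch",(-82,118,150))]+[(f"{th:.2f}",tuple(C(th,rho))) for th,rho in zip(np.linspace(1.55,0,11),np.linspace(78,124,11))]
if __name__=="__main__":
    q=np.array(ctrl.get_obs()["qpos"]); prev=None
    for n,t in way:
        W=tw(TPS,t)[0]; q,e=ik(W,G,q); d=np.zeros(3) if prev is None else G.T@(W-prev)/40; prev=W
        print(n,np.round(t,0),"units",d.round(2),"q",q.round(2),round(e,3))
    go(way[0][1],LE,TPS,np.radians(DY))
E
python3 st.py
```

```text
side [-165  140  150] units [0. 0. 0.] q [ 0.75  0.45  2.27  4.26  0.7  -2.04] 0.0
in [-82 140 150] units [1.21 0.29 1.66] q [ 0.59  0.49  2.16  4.16  0.6  -2.09] 0.0
touch [-82 118 150] units [-0.04  0.54 -0.06] q [ 0.55  0.48  2.19  4.08  0.6  -2.04] 0.0
1.55 [-82.  90. 152.] units [-0.01  0.7  -0.11] q [ 0.5   0.46  2.23  3.99  0.59 -1.99] 0.0
1.40 [-82.  77. 156.] units [ 0.05  0.32 -0.09] q [ 0.47  0.44  2.25  3.96  0.58 -1.97] 0.0
1.24 [-82.  63. 158.] units [ 0.    0.35 -0.06] q [ 0.45  0.43  2.27  3.91  0.58 -1.95] 0.0
1.08 [-82.  48. 157.] units [-0.05  0.36 -0.03] q [ 0.41  0.43  2.28  3.85  0.58 -1.91] 0.0
0.93 [-82.  33. 153.] units [-0.1   0.37  0.01] q [ 0.38  0.43  2.3   3.78  0.59 -1.87] 0.0
0.78 [-82.  18. 147.] units [-0.16  0.37  0.05] q [ 0.34  0.44  2.32  3.7   0.6  -1.82] 0.0
0.62 [-82.   4. 138.] units [-0.21  0.35  0.09] q [ 0.3   0.47  2.34  3.63  0.63 -1.76] 0.0
0.47 [-82.  -9. 126.] units [-0.26  0.32  0.14] q [ 0.27  0.5   2.35  3.56  0.67 -1.72] 0.0
0.31 [-82. -20. 112.] units [-0.31  0.28  0.18] q [ 0.24  0.54  2.36  3.49  0.71 -1.67] 0.0
0.16 [-82. -29.  95.] units [-0.35  0.23  0.22] q [ 0.21  0.59  2.37  3.44  0.76 -1.64] 0.0
0.00 [-82. -36.  77.] units [-0.39  0.16  0.25] q [ 0.19  0.64  2.37  3.41  0.82 -1.61] 0.0
world [531.7 249.7 150. ] shift units [ 0.672 -3.465 -0.877] after-turn axes [ 1.047 -3.459 -0.41 ] turn units [ 1.029  1.035 -0.837]
```

```bash
python3 -m jog '[[0,0,0,0.34,0.35,-0.28,0],[0,0,0,0.34,0.35,-0.28,0],[0,0,0,0.34,0.34,-0.28,0],[0.17,-0.57,-0.07,0,0,0,0],[0.17,-0.57,-0.07,0,0,0,0],[0.17,-0.57,-0.07,0,0,0,0],[0.17,-0.57,-0.07,0,0,0,0],[0.17,-0.57,-0.07,0,0,0,0],[0.17,-0.58,-0.07,0,0,0,0],[0,0,0,0,0,0,0],[0,0,0,0,0,0,0]]'; python3 - <<'E'
from st import *
where(TPS); go((-82,140,150),LE,TPS,np.radians(DY))
im=optics.get_image("wrist")[:,:,::-1]; cv2.imwrite("pics/w7.png",im)
E
```

```text
t: 17.55
ee_pos: [530.0, 248.2, 148.7]
orientation: [2.78, -0.06, 1.416]
ft_force: [0.2, -0.3, 0.2]
width: 0.8
grasp_force: 0.0
t 17.55 tester [-166.4  138.3  148.7] lean 53.72 yaw 7.97 roll(y.z) 0.002 F [ 0.2 -0.3  0.2] w 0.8 0.0
world [613.3 234.6 150. ] shift units [1.258 0.25  1.677] after-turn axes [1.258 0.251 1.677] turn units [0.013 0.004 0.009]
```

View pics/w7.png

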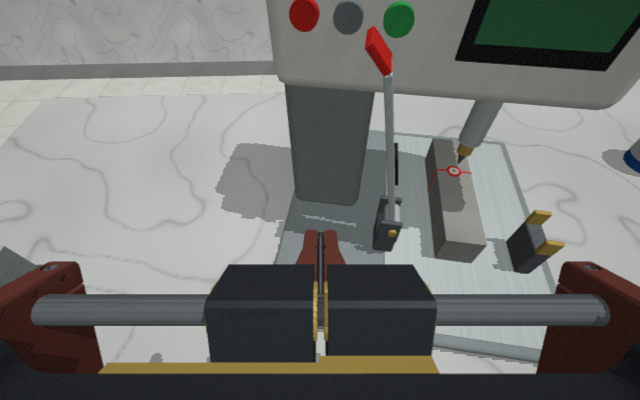

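Closed fingertips at (321,235) lie to the left of the strap (390,150), which leans slightly over; the way forward is free.

```bash
python3 -m jog '[[0.25,0.05,0.33,0,0,0,0],[0.25,0.05,0.33,0,0,0,0],[0.25,0.05,0.33,0,0,0,0],[0.25,0.05,0.33,0,0,0,0],[0.25,0.05,0.33,0,0,0,0],[0,0,0,0,0,0,0],[0,0.2,0,0,0,0,0],[0,0.2,0,0,0,0,0],[0,0.2,0,0,0,0,0],[0,0.2,0,0,0,0,0],[0,0.2,0,0,0,0,0],[0,0.2,0,0,0,0,0],[0,0,0,0,0,0,0]]'; python3 - <<'E'
from st import *
where(TPS); go(way[4][1],LE,TPS,np.radians(DY))
E
```

```text
t: 18.9
ee_pos: [609.7, 185.6, 151.3]
orientation: [2.779, -0.062, 1.416]
ft_force: [-0.4, -0.5, 0.2]
width: 0.7
grasp_force: 0.0
t 18.9 tester [-76.7  91.2 151.3] lean 53.74 yaw 7.9 roll(y.z) 0.001 F [-0.4 -0.5  0.2] w 0.7 0.0
world [601.9 172.6 156. ] shift units [-0.012  0.333 -0.214] after-turn axes [-0.012  0.333 -0.215] turn units [0.021 0.001 0.001]
```

```bash
python3 -m jog '[[-0.01,0.17,-0.11,0,0,0,0],[-0.01,0.17,-0.11,0,0,0,0]]'; python3 - <<'E'
from st import *
where(TPS); 
w=cam("wrist"); optics.get_image("wrist")
for r in optics.masks_of("strap","wrist")[:1]:
    m=r["pixels"]; print(r["conf"],np.round(r["extent"]))
    for v in range(0,260,20):
        u=np.flatnonzero(m[v]); print(v,(u.min(),u.max()) if len(u) else None,end=' ')
print()
for th in(1.8,1.6,1.4,1.2):
    print(th,proj(w,tw(TPS,[(-97,75-r*np.cos(th),66+r*np.sin(th)) for r in(30,60,100,160)])).round(0).tolist())
print("tip",proj(w,ctrl.get_obs()["ee_pos"]).round(0))
go(way[6][1],LE,TPS,np.radians(DY))
E
```

```text
t: 19.1
ee_pos: [601.6, 173.5, 156.0]
orientation: [2.78, -0.06, 1.417]
ft_force: [0.9, 1.3, -0.2]
width: 0.5
grasp_force: 0.8
t 19.1 tester [-82.4  77.8 156. ] lean 53.75 yaw 7.99 roll(y.z) 0.001 F [ 0.9  1.3 -0.2] w 0.5 0.8
0.26 [349. 188. 577. 374.]
0 (np.int64(62), np.int64(639)) 20 (np.int64(73), np.int64(639)) 40 (np.int64(86), np.int64(639)) 60 (np.int64(97), np.int64(639)) 80 (np.int64(109), np.int64(639)) 100 (np.int64(121), np.int64(639)) 120 (np.int64(132), np.int64(633)) 140 (np.int64(144), np.int64(615)) 160 (np.int64(176), np.int64(595)) 180 (np.int64(195), np.int64(574)) 200 (np.int64(205), np.int64(474)) 220 (np.int64(214), np.int64(479)) 240 (np.int64(224), np.int64(484)) 
1.8 [[314.0, 290.0], [304.0, 273.0], [287.0, 244.0], [247.0, 177.0]]
1.6 [[322.0, 291.0], [320.0, 274.0], [319.0, 246.0], [314.0, 178.0]]
1.4 [[329.0, 292.0], [337.0, 277.0], [351.0, 251.0], [385.0, 188.0]]
1.2 [[336.0, 294.0], [353.0, 281.0], [382.0, 259.0], [450.0, 208.0]]
tip [[323. 235.]]
world [596.7 144.4 156.7] shift units [-0.033  0.711 -0.073] after-turn axes [-0.033  0.711 -0.074] turn units [0.017 0.001 0.003]
```

```bash
python3 -m jog '[[0,0.18,-0.02,0,0,0,0],[0,0.18,-0.02,0,0,0,0],[-0.01,0.18,-0.02,0,0,0,0],[-0.02,0.18,-0.02,0,0,0,0],[-0.05,0.18,0,0,0,0,0],[-0.05,0.18,0.01,0,0,0,0]]'; cat >s2.py <<'E'
from st import *
import sys
where(TPS); w=cam("wrist"); im=optics.get_image("wrist").astype(int)
red=((im[:,:,0]>110)&(im[:,:,1]<60)&(im[:,:,2]<60)).astype(np.uint8)
n,l,s,c=cv2.connectedComponentsWithStats(red)
print([(s[i].tolist(),c[i].round().tolist()) for i in range(1,n) if s[i][4]>15])
for th in map(float,sys.argv[2:]): print(th,proj(w,tw(TPS,[(-85,75-r*np.cos(th),66+r*np.sin(th)) for r in(160,180)])).round(0).tolist())
go(way[int(sys.argv[1])][1],LE,TPS,np.radians(DY))
E
python3 s2.py 9 1.2 1.1 1.0 .9 .8 .7
```

```text
t: 19.8
ee_pos: [594.3, 129.9, 153.3]
orientation: [2.78, -0.06, 1.416]
ft_force: [-1.3, 2.4, -0.2]
width: -0.1
grasp_force: 0.9
t 19.8 tester [-81.7  33.6 153.3] lean 53.74 yaw 7.96 roll(y.z) 0.001 F [-1.3  2.4 -0.2] w -0.1 0.9
[([32, 60, 49, 41, 1264], [56.0, 79.0]), ([380, 139, 20, 67, 844], [391.0, 172.0])]
1.2 [[355.0, 176.0], [376.0, 148.0]]
1.1 [[383.0, 188.0], [410.0, 164.0]]
1.0 [[408.0, 201.0], [440.0, 181.0]]
0.9 [[429.0, 214.0], [463.0, 198.0]]
0.8 [[445.0, 228.0], [482.0, 215.0]]
0.7 [[457.0, 241.0], [494.0, 232.0]]
world [588.7 101.1 137.9] shift units [-0.362  0.701  0.14 ] after-turn axes [-0.362  0.702  0.139] turn units [0.02  0.006 0.001]
```

```bash
python3 -m jog '[[-0.08,0.18,0.03,0,0,0,0],[-0.08,0.18,0.03,0,0,0,0],[-0.1,0.17,0.04,0,0,0,0],[-0.1,0.17,0.04,0,0,0,0],[-0.13,0.16,0.07,0,0,0,0],[-0.13,0.16,0.07,0,0,0,0]]'; python3 s2.py 12 .9 .8 .7 .6 .5 .4
```

```text
t: 20.45
ee_pos: [587.1, 89.7, 126.6]
orientation: [2.78, -0.06, 1.417]
ft_force: [-1.0, 2.0, 0.1]
width: 0.2
grasp_force: 0.8
t 20.45 tester [-81.5  -7.2 126.6] lean 53.75 yaw 7.98 roll(y.z) 0.001 F [-1.   2.   0.1] w 0.2 0.8
[([398, 171, 34, 59, 1400], [414.0, 201.0]), ([316, 194, 17, 14, 71], [324.0, 201.0])]
0.9 [[357.0, 172.0], [389.0, 150.0]]
0.8 [[379.0, 189.0], [414.0, 172.0]]
0.7 [[396.0, 206.0], [433.0, 193.0]]
0.6 [[409.0, 222.0], [446.0, 213.0]]
0.5 [[418.0, 236.0], [454.0, 231.0]]
0.4 [[423.0, 250.0], [458.0, 247.0]]
world [582.6  68.4  95.5] shift units [-0.653  0.514  0.384] after-turn axes [-0.654  0.515  0.382] turn units [0.019 0.013 0.002]
```

```bash
python3 -m jog '[[-0.15,0.14,0.08,0,0,0,0],[-0.16,0.14,0.1,0,0,0,0],[-0.17,0.12,0.1,0,0,0,0],[-0.17,0.12,0.1,0,0,0,0]]'; python3 s2.py 13 .4 .3 .2 .1 0
```

```text
t: 20.9
ee_pos: [583.4, 69.2, 96.6]
orientation: [2.78, -0.06, 1.417]
ft_force: [-0.4, 2.2, 0.0]
width: 0.8
grasp_force: 0.7
t 20.9 tester [-81.3 -28.   96.6] lean 53.78 yaw 7.98 roll(y.z) 0.001 F [-0.4  2.2  0. ] w 0.8 0.7
[([294, 172, 18, 14, 90], [302.0, 179.0]), ([400, 194, 40, 51, 1473], [419.0, 220.0])]
0.4 [[400.0, 219.0], [438.0, 214.0]]
0.3 [[404.0, 234.0], [440.0, 233.0]]
0.2 [[405.0, 248.0], [439.0, 249.0]]
0.1 [[403.0, 260.0], [434.0, 262.0]]
0.0 [[400.0, 271.0], [428.0, 274.0]]
world [581.4  62.   77.1] shift units [-0.384  0.164  0.246] after-turn axes [-0.385  0.164  0.245] turn units [0.018 0.012 0.002]
```

```bash
python3 -m jog '[[-0.13,0.05,0.08,0,0,0,0],[-0.13,0.05,0.08,0,0,0,0],[-0.06,0.03,0.04,0,0,0,0]]'; python3 s2.py 13 .2 .1 0
```

```text
t: 21.25
ee_pos: [582.1, 64.1, 81.2]
orientation: [2.78, -0.06, 1.416]
ft_force: [0.5, 0.2, 0.8]
width: 0.4
grasp_force: 0.3
t 21.25 tester [-81.7 -33.3  81.2] lean 53.73 yaw 7.96 roll(y.z) 0.001 F [0.5 0.2 0.8] w 0.4 0.3
[([287, 159, 19, 14, 99], [295.0, 166.0]), ([276, 163, 10, 3, 17], [280.0, 164.0]), ([400, 203, 40, 47, 1438], [419.0, 226.0])]
0.2 [[402.0, 233.0], [437.0, 234.0]]
0.1 [[400.0, 247.0], [433.0, 249.0]]
0.0 [[397.0, 259.0], [427.0, 263.0]]
world [581.4  62.   77.1] shift units [-0.083  0.051  0.046] after-turn axes [-0.083  0.051  0.046] turn units [0.012 0.006 0.006]
```

Keep pressing gently downward, watching the force.

```bash
python3 -m jog '[[-0.05,0.02,0.035,0,0,0,0],[-0.04,0,0.03,0,0,0,0],[-0.04,0,0.03,0,0,0,0]]'; python3 s2.py 13 .1 0; python3 -m jog '[[-0.04,0,0.03,0,0,0,0],[-0.04,0,0.03,0,0,0,0]]'; python3 s2.py 13 .1 0
```

```text
t: 21.6
ee_pos: [582.0, 63.4, 75.3]
orientation: [2.78, -0.061, 1.417]
ft_force: [-1.0, -1.5, 0.3]
width: 0.4
grasp_force: 0.5
t 21.6 tester [-81.6 -34.   75.3] lean 53.75 yaw 7.96 roll(y.z) 0.001 F [-1.  -1.5  0.3] w 0.4 0.5
[([286, 154, 19, 15, 96], [294.0, 161.0]), ([402, 206, 39, 46, 1408], [420.0, 228.0])]
0.1 [[401.0, 242.0], [435.0, 245.0]]
0.0 [[397.0, 255.0], [428.0, 259.0]]
world [581.4  62.   77.1] shift units [ 0.035  0.037 -0.041] after-turn axes [ 0.035  0.037 -0.041] turn units [0.011 0.002 0.005]
t: 21.85
ee_pos: [582.1, 63.5, 71.2]
orientation: [2.78, -0.06, 1.417]
ft_force: [-0.8, -1.0, 0.6]
width: 0.1
grasp_force: 0.5
t 21.85 tester [-81.6 -33.9  71.2] lean 53.74 yaw 7.97 roll(y.z) 0.001 F [-0.8 -1.   0.6] w 0.1 0.5
[([273, 151, 32, 14, 122], [292.0, 157.0]), ([403, 208, 40, 45, 1419], [421.0, 230.0])]
0.1 [[403.0, 239.0], [437.0, 241.0]]
0.0 [[399.0, 252.0], [430.0, 256.0]]
world [581.4  62.   77.1] shift units [ 0.117  0.037 -0.101] after-turn axes [ 0.117  0.037 -0.101] turn units [0.01  0.003 0.006]
```

```bash
python3 -m jog '[[-0.03,0,0.02,0,0,0,0],[-0.02,0,0.02,0,0,0,0]]'; python3 s2.py 13 .05 0;python3 -m jog '[[-0.03,0,0.02,0,0,0,0],[-0.02,0,0.02,0,0,0,0]]'; python3 s2.py 13 .05 0
```

```text
t: 22.1
ee_pos: [582.1, 63.4, 68.6]
orientation: [2.78, -0.06, 1.416]
ft_force: [-1.5, -0.4, 0.9]
width: 0.3
grasp_force: 0.7
t 22.1 tester [-81.5 -34.   68.6] lean 53.73 yaw 7.97 roll(y.z) 0.001 F [-1.5 -0.4  0.9] w 0.3 0.7
[([285, 149, 20, 14, 107], [294.0, 156.0]), ([273, 153, 11, 2, 18], [278.0, 153.0]), ([403, 209, 40, 45, 1406], [422.0, 231.0])]
0.05 [[402.0, 244.0], [435.0, 247.0]]
0.0 [[399.0, 250.0], [431.0, 254.0]]
world [581.4  62.   77.1] shift units [ 0.167  0.036 -0.14 ] after-turn axes [ 0.167  0.036 -0.14 ] turn units [0.011 0.004 0.006]
t: 22.35
ee_pos: [582.2, 63.4, 66.0]
orientation: [2.78, -0.06, 1.416]
ft_force: [-1.9, -1.2, 1.0]
width: 0.3
grasp_force: 0.8
t 22.35 tester [-81.5 -34.   66. ] lean 53.72 yaw 7.97 roll(y.z) 0.001 F [-1.9 -1.2  1. ] w 0.3 0.8
[([285, 146, 19, 15, 105], [294.0, 154.0]), ([272, 150, 11, 3, 19], [277.0, 151.0]), ([404, 211, 40, 44, 1391], [422.0, 233.0])]
0.05 [[403.0, 242.0], [436.0, 245.0]]
0.0 [[400.0, 248.0], [432.0, 252.0]]
world [581.4  62.   77.1] shift units [ 0.218  0.036 -0.18 ] after-turn axes [ 0.218  0.035 -0.179] turn units [0.011 0.005 0.006]
```

```bash
cat >s3.py <<'E'
from st import *
where(TPS); M=R.from_euler('z',-TPS[2]).as_matrix(); loc=lambda X:(M@(X-[TPS[0],TPS[1],0])).round(1)
def reds(n,lo=15):
    im=optics.get_image(n).astype(int); red=((im[:,:,0]>100)&(im[:,:,1]<70)&(im[:,:,2]<70)&(im[:,:,0]-im[:,:,1]>60)).astype(np.uint8)
    k,l,s,c=cv2.connectedComponentsWithStats(red); return [(s[i].tolist(),c[i].round(1)) for i in range(1,k) if s[i][4]>lo]
W,S,T=reds("wrist"),reds("side",5),reds("top",5); cs={n:cam(n) for n in("wrist","side","top")}
print("side",[(a,b.tolist()) for a,b in S]);print("top",[(a,b.tolist()) for a,b in T]); print("wrist",[(a,b.tolist()) for a,b in W])
for th in(0,.1,.2): print(th,{n:proj(c,tw(TPS,[(-85,75-r*np.cos(th),66+r*np.sin(th)) for r in(160,180)])).round(0).tolist() for n,c in cs.items()})
wb=max(W,key=lambda a:a[0][4])[1]
for a,b in S: print(b,[x if i else loc(x) for i,x in enumerate(tri([(cs["wrist"],wb),(cs["side"],b)]))])
E
python3 s3.py
```

```text
t 22.4 tester [-81.5 -34.   65.8] lean 53.71 yaw 7.97 roll(y.z) 0.001 F [-1.5 -1.1  0.1] w 0.4 0.7
side [([344, 10, 8, 2, 8], [347.5, 10.8]), ([306, 178, 10, 3, 27], [310.1, 178.9])]
top [([57, 108, 4, 7, 7], [58.9, 111.0]), ([52, 116, 8, 9, 11], [56.4, 120.6]), ([91, 195, 9, 4, 31], [94.9, 196.7]), ([251, 219, 9, 11, 88], [255.3, 224.0])]
wrist [([284, 146, 21, 15, 118], [293.6, 153.1]), ([272, 150, 11, 3, 20], [277.2, 151.0]), ([307, 154, 12, 3, 16], [312.0, 154.7]), ([403, 211, 41, 44, 1431], [422.4, 232.9])]
0 {'wrist': [[400.0, 248.0], [432.0, 252.0]], 'side': [[311.0, 183.0], [311.0, 188.0]], 'top': [[252.0, 225.0], [262.0, 226.0]]}
0.1 {'wrist': [[405.0, 235.0], [440.0, 237.0]], 'side': [[311.0, 177.0], [311.0, 182.0]], 'top': [[251.0, 224.0], [260.0, 224.0]]}
0.2 {'wrist': [[407.0, 219.0], [445.0, 219.0]], 'side': [[311.0, 172.0], [311.0, 176.0]], 'top': [[248.0, 223.0], [257.0, 223.0]]}
[347.5  10.8] [array([-113.7,   -0.7,  379.8]), [np.float64(652.2), np.float64(67.7)]]
[310.1 178.9] [array([-86.5, -93.7,  86.5]), [np.float64(1.9), np.float64(0.4)]]
```

```bash
python3 -m jog '[[0.2,0,-0.15,0,0,0,0],[0.2,0,-0.15,0,0,0,0],[0,0,0,0,0,0,0]]'; python3 s3.py;  python3 - <<'E'
from st import *
go((-92,-37,86),LE,TPS,np.radians(DY))
w=cam("wrist"); im=cv2.imread("pics/w7.png")
z=np.load("w6.npz"); w6=cam("wrist",{"ee_pos":z["p"],"orientation":z["r"]})
print("cheek pred w6 crop", ((proj(w6,tw(TPS,[(-85+s,y,81) for s in(-20,-15,15,20) for y in(-78,-62)]))-[200,60])*3).round().tolist())
E
```

```text
t: 22.85
ee_pos: [582.7, 63.7, 87.4]
orientation: [2.779, -0.06, 1.42]
ft_force: [0.2, 0.2, -0.4]
width: 0.6
grasp_force: 0.0
t 22.85 tester [-81.  -33.6  87.4] lean 53.87 yaw 7.99 roll(y.z) 0.001 F [ 0.2  0.2 -0.4] w 0.6 0.0
side [([343, 10, 9, 2, 9], [347.0, 10.8]), ([306, 178, 10, 3, 27], [310.1, 178.9])]
top [([52, 109, 9, 16, 18], [57.5, 117.3]), ([91, 195, 9, 4, 30], [94.8, 196.8]), ([251, 219, 9, 11, 87], [255.4, 223.9])]
wrist [([276, 165, 30, 14, 128], [293.6, 171.5]), ([397, 232, 36, 37, 1092], [414.6, 250.3])]
0 {'wrist': [[394.0, 263.0], [424.0, 266.0]], 'side': [[311.0, 183.0], [311.0, 188.0]], 'top': [[252.0, 225.0], [262.0, 226.0]]}
0.1 {'wrist': [[398.0, 251.0], [430.0, 253.0]], 'side': [[311.0, 177.0], [311.0, 182.0]], 'top': [[251.0, 224.0], [260.0, 224.0]]}
0.2 {'wrist': [[399.0, 238.0], [434.0, 238.0]], 'side': [[311.0, 172.0], [311.0, 176.0]], 'top': [[248.0, 223.0], [257.0, 223.0]]}
[347.   10.8] [array([-112.6,   -6.1,  393.4]), [np.float64(677.7), np.float64(64.6)]]
[310.1 178.9] [array([-86.6, -93.9,  86.6]), [np.float64(1.5), np.float64(0.4)]]
world [571.3  62.4  86. ] shift units [-0.161  0.043 -0.217] after-turn axes [-0.162  0.042 -0.217] turn units [ 0.008 -0.004  0.006]
cheek pred w6 crop [[654.0, 394.0], [596.0, 394.0], [651.0, 379.0], [593.0, 379.0], [633.0, 297.0], [579.0, 297.0], [631.0, 284.0], [577.0, 284.0]]
```

```bash
cat >tab.py <<'E'
from st import *
def quad(im,box=None):
    im=im.astype(int); red=((im[:,:,0]>100)&(im[:,:,1]<70)&(im[:,:,2]<70)&(im[:,:,0]-im[:,:,1]>60)).astype(np.uint8)
    k,l,s,c=cv2.connectedComponentsWithStats(red); 
    if box: ids=[i for i in range(1,k) if box[0]<c[i][0]<box[1] and box[2]<c[i][1]<box[3]]
    else: ids=list(range(1,k))
    i=max(ids,key=lambda i:s[i][4]); return (l==i), s[i].tolist()
def tabpts(th,be):
    u=np.array([-np.cos(th),np.sin(th)]); n=np.array([np.sin(th),np.cos(th)]); a=np.cos(be)*u+np.sin(be)*n
    b=np.array([75,66])+160*u+3*n; e=b+20*a; return [(-97,*b),(-73,*b),(-73,*e),(-97,*e)]
def iou(c,m,th,be,tp):
    P=np.zeros(m.shape,np.uint8); q=proj(c,tw(tp,tabpts(th,be))); cv2.fillConvexPoly(P,np.round(q*16).astype(np.int32),1,shift=4); P=P>0
    return (P&m).sum()/(P|m).sum()
E
python3 - <<'E'
from tab import *
m7,s7=quad(cv2.imread("pics/w7.png")[:,:,::-1],(350,400,20,90)); w7=cam("wrist",{"ee_pos":[530.0,248.2,148.7],"orientation":[2.78,-.06,1.416]})
o=ctrl.get_obs(); w8=cam("wrist",o); im=optics.get_image("wrist"); cv2.imwrite("pics/w8.png",im[:,:,::-1]); m8,s8=quad(im,(380,450,200,300))
print(s7,s8)
for nm,c,m,ths in(("w7",w7,m7,np.arange(1.65,2.0,.02)),("w8",w8,m8,np.arange(-.1,.3,.02))):
    best=sorted([(iou(c,m,t,b,(TPS[0]+dx,TPS[1]+dy,TPS[2])),round(t,2),round(b,2),dx,dy) for t in ths for b in np.arange(0,1.6,.1) for dx in(-3,0,3) for dy in(-3,0,3)],reverse=True)
    print(nm,best[:6])
E
```

```text
[365, 26, 27, 50, 746] [397, 230, 36, 38, 1132]
w7 [(np.float64(0.595460614152203), np.float64(1.73), np.float64(0.7), 3, 3), (np.float64(0.5943877551020408), np.float64(1.73), np.float64(0.8), 3, 3), (np.float64(0.5693333333333334), np.float64(1.77), np.float64(0.6), 3, -3), (np.float64(0.5661103979460848), np.float64(1.73), np.float64(0.7), 0, 3), (np.float64(0.5641025641025641), np.float64(1.77), np.float64(0.7), 3, -3), (np.float64(0.5596919127086007), np.float64(1.75), np.float64(0.7), 0, 0)]
w8 [(np.float64(0.899067005937235), np.float64(0.08), np.float64(0.1), 3, 0), (np.float64(0.8979763912310287), np.float64(0.08), np.float64(0.2), 3, 0), (np.float64(0.88), np.float64(0.08), np.float64(0.4), 0, 0), (np.float64(0.873109243697479), np.float64(0.08), np.float64(0.5), 0, 0), (np.float64(0.8722538649308381), np.float64(0.1), np.float64(0.2), 0, 0), (np.float64(0.8690878378378378), np.float64(0.08), np.float64(0.0), 3, 0)]
```

```bash
cat >>tab.py <<'E'
def rep():
    where(TPS); o=ctrl.get_obs(); c=cam("wrist",o); m,s=quad(optics.get_image("wrist"),(370,460,180,300))
    b=max((iou(c,m,t,be,(TPS[0]+2,TPS[1],TPS[2])),round(t,3)) for t in np.arange(-.06,.2,.01) for be in(.3,.5)); print("strap",b)
E
python3 -m jog '[[-0.16,0.04,-0.22,0,0,0,0],[-0.04,0,0.03,0,0,0,0],[-0.04,0,0.03,0,0,0,0],[-0.04,0,0.03,0,0,0,0]]';python3 -c "
from tab import *
rep()"; python3 -m jog '[[-0.04,0,0.03,0,0,0,0],[-0.04,0,0.03,0,0,0,0]]';python3 -c "
from tab import *
rep()"
```

```text
t: 23.45
ee_pos: [571.1, 62.4, 79.8]
orientation: [2.78, -0.06, 1.416]
ft_force: [0.6, 0.7, 0.6]
width: 0.1
grasp_force: 0.0
t 23.45 tester [-92.2 -37.   79.8] lean 53.72 yaw 7.98 roll(y.z) 0.001 F [0.6 0.7 0.6] w 0.1 0.0
strap (np.float64(0.8951965065502183), np.float64(0.07))
t: 23.7
ee_pos: [571.4, 62.4, 76.0]
orientation: [2.78, -0.06, 1.417]
ft_force: [-0.0, 0.7, -1.1]
width: 0.6
grasp_force: 0.0
t 23.7 tester [-91.9 -37.   76. ] lean 53.75 yaw 7.97 roll(y.z) 0.001 F [-0.   0.7 -1.1] w 0.6 0.0
strap (np.float64(0.893581081081081), np.float64(0.07))
```

```bash
for i in 1; do python3 -m jog '[[-0.04,0,0.03,0,0,0,0],[-0.04,0,0.03,0,0,0,0]]' >/dev/null;python3 -c "
from tab import *
rep()"; done; python3 -m jog '[[-0.04,0,0.03,0,0,0,0],[-0.04,0,0.03,0,0,0,0]]'>/dev/null;python3 -c "
from tab import *
rep()"; python3 -m jog '[[-0.04,0,0.03,0,0,0,0],[-0.04,0,0.03,0,0,0,0]]'>/dev/null;python3 -c "
from tab import *
rep()"
```

```text
t 23.95 tester [-91.9 -37.   72.1] lean 53.75 yaw 7.97 roll(y.z) 0.001 F [ 0.7 -0.2  1. ] w 0.6 0.0
strap (np.float64(0.8861788617886179), np.float64(0.07))
t 24.2 tester [-91.9 -37.   68.1] lean 53.75 yaw 7.98 roll(y.z) 0.001 F [-0.6 -0.8 -0.1] w 0.5 0.0
strap (np.float64(0.8806324110671937), np.float64(0.07))
t 24.45 tester [-91.9 -37.   64. ] lean 53.74 yaw 7.98 roll(y.z) 0.001 F [-0.3 -0.1  0.3] w 0.2 0.0
strap (np.float64(0.8748091603053435), np.float64(0.08))
```

```bash
python3 - <<'E'
from tab import *
o=ctrl.get_obs(); w=cam("wrist",o); im=optics.get_image("wrist").astype(int)
print("tip",proj(w,o["ee_pos"]).round(0)); 
P=lambda th:proj(w,tw((TPS[0]+2,TPS[1],TPS[2]),[(x,75-r*np.cos(th)+3*np.sin(th),66+r*np.sin(th)+3*np.cos(th)) for x in(-97,-73) for r in(60,100,140)])).round(0).tolist()
print(P(.07)); print("cols 250..450 step 4")
for v in range(170,300,4):
    s=''
    for u in range(250,450,4):
        r,g,b=im[v,u]; L=(r+g+b)//3
        s+= 'R' if r>100 and g<70 else 'r' if r-g>25 and r-b>25 and g<90 else 'Y' if r-b>50 else '#' if L<45 else str(min(9,L//26))
    print(v,s)
E
```

```text
tip [[322. 234.]]
[[241.0, 221.0], [301.0, 226.0], [366.0, 230.0], [251.0, 193.0], [307.0, 196.0], [367.0, 200.0]]
cols 250..450 step 4
170 44533333333555533666666766676777777765577776667777
174 44433333335555532766666666777777777765566666777777
178 54333333335555533666667676777777777765577777777777
182 54333333335555533666667677777777777765577777777777
186 53333333355555435667677777777777777765577777777777
190 53433333455555337667677777777777777765577777777777
194 66654444555555327767777777776YYYYY67655777775r7777
198 66666666666666666666666677776YYYYYY765576RRRRR5777
202 6666666666666666666666666666666666666YRRRRRRRRY777
206 6666667777777777666666666666666666666rRRRRRRRRR777
210 6666666666666666666666777777777777676YRRRRRRRRR777
214 7777666666666666666666666666666666667YRRRRRRRRR777
218 6667677777777677777766666666666666666YRRRRRRRRR777
222 56666666666666666666766666666777777775RRRRRRRRR777
226 33333344344445566666666666666666677765RRRRRRRRR677
230 333333333333233rr43rrr4444456666666665RRRRRRRRR777
234 53333333333322rrr22rrr7776533334444334RRRR57766777
238 55555555555224rrr11rrr555541YYYY357775567766666666
242 22333455555223rrr##rrr555541YYYYYYY775557666777777
246 23333223223224rrr##rrr355542YYYYYY5775556667777777
250 3333232323332rrrr##rrrr45532YYYYYY7775556677777777
254 3332332233332rrrr##rrrr4542YYYYYYY7775556777777777
258 333333323333rrrrr##rrrrr55222YYYY57775457777777777
262 333333333333rrrrr##rrrrr54#11121177775557777777777
266 1###############2##r#####################677777777
270 ################1#1r######################77777777
274 ################1#1r######################37777777
278 ############1###1#1r#######################6777777
282 ################Y#1Y########################777777
286 ################Y11Y########################277777
290 ################Y11Y#########################67777
294 ################Y22Y##########################4444
298 ################Y22Y##########################2333
```

```bash
python3 - <<'E'
from tab import *
s=cam("side"); 
print("side pred tip,ring",proj(s,tw(TPS,[(0,0,72),(0,0,60)])).round(1).tolist(),"meas 344.1,158.3 / 343.6,162.7")
for th in(0,.04,.08): print(th,proj(s,tw(TPS,tabpts(th,.5))).round(1).tolist())
w=cam("wrist"); m,st=quad(optics.get_image("wrist"),(250,330,100,200)); v,u=np.argwhere(m).mean(0); print("ring now",u,v,"pred",proj(w,tw(TPS,[(0.5,.7,60)])).round(1))
go((-80,-36,88),LE,TPS,np.radians(DY))
E
python3 -m jog '[[0.2,0,-0.15,0,0,0,0],[0.2,0,-0.15,0,0,0,0],[0.1,0,-0.07,0,0,0,0],[0.1,-0.02,0.12,0,0,0,0],[0.1,-0.02,0.12,0,0,0,0],[0,0,0,0,0,0,0]]'; python3 -c "
from tab import *
rep()"
```

```text
side pred tip,ring [[343.5, 158.4], [343.5, 161.9]] meas 344.1,158.3 / 343.6,162.7
0 [[306.5, 181.8], [316.1, 181.5], [316.0, 183.3], [306.3, 183.6]]
0.04 [[306.4, 179.8], [316.0, 179.5], [316.0, 180.9], [306.2, 181.2]]
0.08 [[306.3, 177.7], [315.9, 177.4], [315.9, 178.5], [306.1, 178.8]]
ring now 292.1181818181818 143.03636363636363 pred [[293.5 142.3]]
world [583.3  61.2  88. ] shift units [ 0.663  0.016 -0.111] after-turn axes [ 0.663  0.016 -0.111] turn units [0.01  0.003 0.007]
t: 25.2
ee_pos: [585.1, 63.6, 90.1]
orientation: [2.779, -0.061, 1.419]
ft_force: [-0.1, 0.7, -0.2]
width: 0.4
grasp_force: 0.0
t 25.2 tester [-78.6 -33.3  90.1] lean 53.83 yaw 7.97 roll(y.z) 0.001 F [-0.1  0.7 -0.2] w 0.4 0.0
strap (np.float64(0.8013757523645744), np.float64(0.08))
```

```bash
f(){ python3 -c "
from tab import *
rep()"; }; python3 -m jog '[[-0.1,0,0.07,0,0,0,0],[-0.08,0,0.06,0,0,0,0],[0,0,0,0,0,0,0]]'>/dev/null; f; python3 -m jog '[[-0.04,0,0.03,0,0,0,0],[-0.04,0,0.03,0,0,0,0]]'>/dev/null; f;  python3 -m jog '[[-0.04,0,0.03,0,0,0,0],[-0.04,0,0.03,0,0,0,0]]'>/dev/null; f;  python3 -m jog '[[-0.04,0,0.03,0,0,0,0],[-0.04,0,0.03,0,0,0,0]]'>/dev/null; f
```

```text
t 25.55 tester [-80.6 -33.9  79.8] lean 53.63 yaw 7.97 roll(y.z) 0.002 F [-0.6  0.4  0.5] w 0.3 0.0
strap (np.float64(0.9176563737133808), np.float64(0.07))
t 25.8 tester [-80.  -33.7  76.9] lean 53.74 yaw 7.97 roll(y.z) 0.001 F [-0.1  0.2 -0.2] w 0.6 0.0
strap (np.float64(0.9013657056145675), np.float64(0.07))
t 26.05 tester [-79.8 -33.7  73. ] lean 53.75 yaw 7.98 roll(y.z) 0.001 F [ 0.2  0.6 -0.5] w 0.6 0.0
strap (np.float64(0.8826937002172339), np.float64(0.07))
t 26.3 tester [-79.8 -33.7  68.9] lean 53.75 yaw 7.97 roll(y.z) 0.001 F [-0.1  0.1  0.1] w 0.2 0.1
strap (np.float64(0.8858543417366946), np.float64(0.07))
```

```bash
python3 -m jog '[[0.15,0,-0.11,0,0,0,0],[0.15,0,-0.11,0,0,0,0],[0,0,0,0,0,0,0]]'>/dev/null; python3 -c "
from tab import *
where(TPS);go((-64,-39,80),LE,TPS,np.radians(DY))"
```

```text
t 26.65 tester [-79.5 -33.5  85.4] lean 53.85 yaw 7.97 roll(y.z) 0.001 F [-0.9 -0.   0.4] w 0.6 0.0
world [598.5  55.3  80. ] shift units [0.104 0.189 0.375] after-turn axes [0.105 0.189 0.374] turn units [ 0.008 -0.019  0.002]
```

```bash
f(){ python3 -c "
from tab import *
rep()"; }; python3 -m jog '[[0.05,0.06,0.12,0,0,0,0],[0.05,0.06,0.12,0,0,0,0],[0,0.06,0.12,0,0,0,0],[0,0,0,0,0,0,0]]'>/dev/null; f; python3 -m jog '[[-0.04,0,0.03,0,0,0,0],[-0.04,0,0.03,0,0,0,0]]'>/dev/null; f;  python3 -m jog '[[-0.04,0,0.03,0,0,0,0],[-0.04,0,0.03,0,0,0,0]]'>/dev/null; f
```

```text
t 27.05 tester [-64.3 -39.4  78.2] lean 53.74 yaw 7.92 roll(y.z) 0.001 F [ 0.3 -0.3 -0.1] w 0.4 0.0
strap (np.float64(0.5359430604982206), np.float64(0.09))
t 27.3 tester [-65.1 -39.   74.5] lean 53.74 yaw 7.96 roll(y.z) 0.001 F [ 0.2 -0.9  1.1] w 0.4 0.3
strap (np.float64(0.573758865248227), np.float64(0.06))
t 27.55 tester [-65.  -38.8  70.5] lean 53.73 yaw 7.98 roll(y.z) 0.001 F [ 0.4 -0.8  0.5] w 0.5 0.3
strap (np.float64(0.5650319829424307), np.float64(0.04))
```

```bash
f(){ python3 -c "
from tab import *
rep()"; }; python3 -m jog '[[-0.04,0,0.03,0,0,0,0],[-0.04,0,0.03,0,0,0,0]]'>/dev/null; f;  python3 -m jog '[[-0.03,0,0.02,0,0,0,0],[-0.03,0,0.02,0,0,0,0]]'>/dev/null; f;  python3 -m jog '[[-0.03,0,0.02,0,0,0,0],[0,0,0,0,0,0,0]]'>/dev/null; f
```

```text
t 27.8 tester [-64.9 -38.9  66.5] lean 53.73 yaw 7.97 roll(y.z) 0.001 F [-0.3 -0.1  0.7] w 0.6 0.3
strap (np.float64(0.5236051502145923), np.float64(0.01))
t 28.05 tester [-64.7 -38.9  64.7] lean 53.9 yaw 7.96 roll(y.z) 0.001 F [-8.6  0.1 16.4] w -0.0 8.3
strap (np.float64(0.5309352517985612), np.float64(0.0))
t 28.3 tester [-64.6 -38.9  64.6] lean 54.06 yaw 7.97 roll(y.z) 0.001 F [-10.   -0.9  19.3] w 0.8 9.8
strap (np.float64(0.5329512893982808), np.float64(0.0))
```

Seated: 19 N at θ≈0. Retreat and check.

```bash
python3 -m jog '[[0.1,0,-0.07,0,0,0,0],[0.2,0,-0.15,0,0,0,0],[0,0,-0.6,0,0,0,0],[0,-0.2,-0.8,0,0,0,0],[0,-0.3,-0.8,0,0,0,0],[0,-0.3,-0.8,0,0,0,0],[0,0,0,0,0,0,0],[0,0,0,0,0,0,0]]'>/dev/null; python3 - <<'E'
from tab import *
rep(); o=ctrl.get_obs(); c=cam("wrist",o); im=optics.get_image("wrist"); cv2.imwrite("pics/w9.png",im[:,:,::-1])
imi=im.astype(int)
print("pred tip",proj(c,tw(TPS,[(0,0,72),(0,0,60)])).round(1).tolist(),"strap edges",proj(c,tw(TPS,[(-97,-5,69),(-73,-5,69)])).round().tolist())
m,s=quad(im,(260,400,60,220)); v,u=np.argwhere(m).mean(0); print("ring bbox",s,u,v)
u0=int(round(u)); v0=int(round(v))
for vv in range(v0-34,v0+50,2): print(vv,''.join(('R' if r>100 and g<80 else 'Y' if r-b>45 else '#' if r+g+b<170 else str(min(9,(r+g+b)//78))) for r,g,b in imi[vv,u0-50:u0+50:2]))
E
```

```text
t 29.15 tester [-165.5  -19.6  148.7] lean 53.84 yaw 8.08 roll(y.z) 0.0 F [ 0.5  0.  -0.3] w 0.2 0.0
strap (np.float64(0.89086859688196), np.float64(-0.02))
pred tip [[323.8, 151.5], [323.8, 158.8]] strap edges [[316.0, 218.0], [319.0, 200.0]]
ring bbox [316, 154, 14, 10, 53] 322.2830188679245 158.9056603773585
125 55555555555555555556633333333334776666666666666666
127 55555555666666665545533333333334666666666666666666
129 55555556666666666666643333333334555555555566666666
131 55555556666666666666653333333334555555545555555555
133 55555556666666666666643333333345555566666666666655
135 55555566666666666666633YY232Y255555566666666666666
137 55555566666666666666633YYYYYY255555466666666666666
139 55555566666666666666533YYYYYY245555466666666666666
141 343356556666666666664332YYYYY455555466666666666666
143 3333344444445556666633332YY23455555466666666666666
145 3333444444444444455633333###3355555466666666666666
147 3333444444444444444433333##23555555466666666666666
149 33334444444444444443333333#33555554466666666666666
151 33344444444444444443333333234555554466666666666666
153 3334444444444
[... 822 characters left out ...]
5444433333333334555555366666666666666666
185 44444444454444433333333334555555366666666666666666
187 45454444554445333333333334555555366666666666666666
189 45444444544444333333333345555554466666666766666766
191 44454554554454333333333345555554566666666666666766
193 54544444554444333333333355555553566666676766666766
195 66554554444444333333344555555553666666666666767766
197 66666666666545555555555555555553766666667767667766
199 66666666666666666666555555555553766666677767667766
201 66666666666666666666666666666544766666777777767766
203 66666666666666666666666666666666666666677677777766
205 66666666666666666777666666666666666666666667666666
207 66666666666666666666666677666666666666666666666666
```

```bash
python3 - <<'E'
from tab import *
c=cam("wrist"); M=R.from_euler('z',-TPS[2]).as_matrix()
for tv in(150,151.5): print((M@(atz(c,(323.3,159),60)-atz(c,(324,tv),72))).round(1))
for r in quad(optics.get_image("side"),(300,320,170,195))[1:]: print("side tab",r)
# bar side edges at v=165 & 195 (z=60)
for a,b in(((305.5,159),(299.5,193)),((338.5,159),(335.5,195))):
    v=(atz(c,a,60)-atz(c,b,60))[:2]; print(np.degrees(np.arctan2(v[1],v[0])-TPS[2]).round(1))
E
```

```text
[ -3.1   0.4 -12. ]
[ -0.5   0.7 -12. ]
side tab [306, 183, 10, 3, 28]
2.7
2.4
```

```bash
python3 - <<'E'
from tab import *
g=lambda im:cv2.GaussianBlur(cv2.cvtColor(im,cv2.COLOR_BGR2GRAY).astype(np.float32),(3,3),0)
def edges(im,c,zz=60):
    G=g(im); out=[]
    for y,sgn in((20,0),(-20,0)):
        pts=[]
        for x in np.arange(-60,30,1.5):   # tester x along bar
            if abs(x)<4: continue
            p=proj(c,tw(TPS,[(x,y,zz)]))[0]; v=int(round(p[1])); us=np.arange(int(p[0])-7,int(p[0])+8)
            d=np.abs(np.diff(G[v,us[0]-1:us[-1]+2])); k=d.argmax()
            if d[k]>5 : pts.append(atz(c,(us[0]-1+k+.5,v),zz)[:2])
        pts=np.array(pts); M=R.from_euler('z',-TPS[2]).as_matrix()[:2,:2]; q=(pts-[TPS[0],TPS[1]])@M.T
        l=cv2.fitLine(q.astype(np.float32),cv2.DIST_HUBER,0,.01,.01).ravel(); l=l*np.sign(l[0]) if 0 else l
        out.append((len(q),np.degrees(np.arctan(l[1]/l[0])).round(2),"y at x=0:",(l[3]-l[2]*l[1]/l[0]).round(1)))
    return out
z=np.load("w6.npz"); print("w6",edges(cv2.imread("pics/w6.png"),cam("wrist",{"ee_pos":z["p"],"orientation":z["r"]})))
z=np.load("w5.npz"); print("w5",edges(cv2.imread("pics/w5.png"),cam("wrist",{"ee_pos":z["p"],"orientation":z["r"]})))
print("w9",edges(cv2.imread("pics/w9.png"),cam("wrist")))
for f in("s5",): pass
s=optics.get_image("side")[:,:,::-1]; a=cv2.imread("pics/s5.png"); d=cv2.absdiff(a,s).max(2)[150:185,330:360]; print("side diff around ring",d.max(),(d>40).sum())
E
```

```text
w6 [(55, np.float32(-0.77), 'y at x=0:', np.float32(20.9)), (55, np.float32(-0.27), 'y at x=0:', np.float32(-19.4))]
w5 [(55, np.float32(-0.63), 'y at x=0:', np.float32(20.9)), (55, np.float32(-0.44), 'y at x=0:', np.float32(-19.3))]
w9 [(55, np.float32(-1.12), 'y at x=0:', np.float32(19.5)), (55, np.float32(-0.44), 'y at x=0:', np.float32(-22.3))]
side diff around ring 8 0
```

```bash
python3 -c "
from workcell import ctrl
print(ctrl.close_job())"
```

```text
the job is handed in; nothing more can be done
None
```

The job is handed in: by my last measurements the ring is within about 1 mm of the tip, the bar is square to within about 0.5°, the strap is seated in its catch, and the arm stands clear; I never drove toward the spare bar, bottles or cup, but did not check them again.

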